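Put the two porcelain coffee makers together

ROBOT

A 6-joint arm with a two-finger parallel gripper is mounted at the origin on the work surface. World frame = base frame: x ahead of the robot, y to its left, z up, the work surface at z = 0. Lengths are in m, angles in degrees, forces in N, time in s.
With the tool pointing down it reaches from about 0.375 to 0.9 m from the base axis. Payload 3.1 kg.
Tool frame: the origin (TCP) lies at the very end of the fingers, on their centre line; the grasp point (between the pads) lies 19 mm behind it; z points along the fingers, y is the line along which they close (so a half turn about z gives the same grasp; the last joint's range is limited). The gripper opens to 87 mm and grips with 3 to 60 N. Pads are 19 mm wide; open, the fingers measure 117 mm over their backs; the gripper's body (75 mm by 190 mm) begins 51 mm behind the grasp point.
Start: joints at [53.142, 30.224, 82.088, -0, 67.689, -10.227], TCP at [0.28, 0.559, 0.223] pointing down, gripper open.
Joint ranges: [-176.69, 176.69], [-43.24, 126.21], [12.49, 139.97], [-82, 262], [0, 151.66], [-163.58, 163.58]. Speed limits (degrees/s): [159.86, 159.86, 180, 180, 180, 180].

INTERFACE

Orientations are given as a 3x3 rotation matrix whose columns are the frame's x, y, z axes.
In Python, from rig import bot gives the robot as it stands.
- The arm moves only by the tool move_arm, never from a script. Its argument "increments" is a list of rows, each an object with "xyz": the shift along the tool's x, y, z in mm, a list of three; "roll": the turn about the tool's z in rad; "grip": the opening in per cent of the stroke, from 0 (shut) to 100 (fully open). A call has 1 to 5 rows; each row shifts and turns the commanded pose from where the row before left it, along the tool's axes as they then stand; what a row does not reach is not made up. A row lasts 1/12 s, in which the tool goes at most 41.7 mm and 7.16 degrees, less where a joint would pass 70% of its speed; a pose out of reach is approached as far as the arm can. A call is refused whole if a number of a shift passes 41.7 or a number of a turn 0.125, either way. A call with a gripper value outside its range is refused whole. The fingers move at their own pace and stop on an object; the grip force is fixed at half the most. Time passes only in rows, so rows that do not move let the fingers close. It gives the time, the measured TCP pose, the force, the opening and the grip force at its end, in the units of the state.
- bot.read_state(): the state, without advancing time (a new reading comes with each control period).
- bot.capture(name): name is "scene" or "top" or "wrist"; returns (picture, depth): 384x512x3 uint8, red, green, blue; 384x512 float32, m along the optical axis (not along the pixel's ray), 0 where there is no reading.
- bot.camera_model(name): a dict with "intrinsics" (3x3 intrinsics, pixels), "D" ([k1, k2, p1, p2, k3] as OpenCV has them; the pictures are not rectified), "rvec" (rotation vector, rad) and "tvec" (3), from world to camera coordinates, as OpenCV has them; the wrist camera has in their place "tool_from_camera" (4x4, takes a point from camera to tool coordinates, whose origin is the TCP and whose axes are the flange's). Camera axes: x right, y down, z forward; pixel columns grow to the right and rows downward; lengths in m; the calibration is good to about 2 mm. A picture is of the moment at which its call begins: read the wrist's pose just before it. camera_model takes no time and is no camera call.
- bot.hand_in(): hands the job in; it is judged then, once.
Trained networks look in the newest picture that a camera, given by its name, has taken for a name from the list of things; names that differ only in an ending like _2 or _b are one class to them, and where a whole thing is asked for, a point or a joint stands for the part that bears it (a point fixed in the world has none). Each returns a list of dicts, best first, with "conf" (0 to 1); they miss things now and then, are a little off and sometimes report something else, mostly with a low value. They report only what shows in the picture. A call takes as long as a camera call. They do not tell look-alikes from the thing itself.
- bot.spot_in(label, camera): "at" ([x, y, z] in m, in the coordinates of the camera as it stood for that picture, good to about 4 mm: the middle of the surface that is visible of it).
- bot.trace(label, camera): "mask" (384x512 bool, what is visible of it).
The state is a dict: "time_s": time; "joint_positions": joint angles; "qvel": joint speeds; "tau": joint torques, N m; "position": TCP position; "tcp_rot": TCP orientation; "force": force on the tool from outside, world axes, zero at the start; "moment": the same for the moment, N m; "opening": opening from 0.0 (shut) to 1.0 (fully open); "grasp_force": force on a finger pad.
Only numpy, scipy, OpenCV 4.12 (cv2) and the standard library are available. Lean on these libraries where they do the work, as an engineer would, in place of code of your own. Each camera call takes 0.05 s, during which the arm holds its last target. There are 200 camera calls.

TASK

Put the two porcelain coffee makers together for brewing: on the large pot stack the filter section, then the large spreader dish, then the large lid; the small pot already wears its filter section, so give it the small spreader dish and then the small lid. Each part must sit level, fully home in the one below. It is porcelain, so do not drop or ram the parts together, and do not knock over the mug or the milk jug that stand between the pots.

Things in the scene. Friction and masses are not known exactly. Their poses are not given: they have to be found in the camera images.
- large_pot: Larger white porcelain coffee pot, fixed to the table (it does not move). Belly 108 mm wide, neck 62 mm outside with a round open mouth 54 mm inside, rim 110 mm above the table, empty. Origin: centre of its underside, on the table; z up through the mouth; at yaw 0 the handle points along its +y (out to 95 mm from the axis) and the spout along -y (out to 88 mm), both lower than the rim.
- small_pot: Smaller white porcelain coffee pot whose own filter section already stands on it, all one piece fixed to the table. Belly 88 mm wide; the filter section is an upright open cylinder 48 mm outside, 39 mm inside, its rim 137 mm above the table, its perforated floor 47 mm below the rim. Origin: centre of its underside, on the table; z up; at yaw 0 the handle points along its +y (out to 78 mm) and the spout along -y (out to 73 mm), both below 85 mm.
- large_filter: Large filter section, the tallest loose porcelain part: an open upright cylinder 60 mm outside, 51 mm inside, 68 mm high, with a perforated floor, above a tapered spigot 14 mm high (48 mm wide at its shoulder, 38 mm at its foot). Total height 82 mm. Origin: centre of the spigot's foot, which stands on the table; z up. Seated in the large pot, its shoulder rests on the pot's rim and its origin is 14 mm below that rim, with about 3 mm of side play.
- large_spreader: Large water spreader, a shallow round porcelain dish with six holes in its floor: dish 68 mm outside, 59 mm inside, 20 mm high with upright walls, above a tapered spigot 12 mm high (45 mm wide at the shoulder, 35 mm at the foot). Total height 32 mm. Origin: centre of the spigot's foot; z up. Seated in the large filter section, its shoulder rests on the filter's rim and its origin is 12 mm below that rim (3 mm of side play).
- large_lid: Large porcelain lid, 66 mm across: a tapered spigot 8 mm high (53 mm wide at the shoulder, 43 mm at the foot), a domed disc 12 mm high, and an upright round knob 18 mm across and 18 mm high. Total height 38 mm, knob from 20 to 38 mm. Origin: centre of the spigot's foot; z up. Seated in the large spreader, its disc rests on the spreader's rim and its origin is 8 mm below that rim (3 mm of side play).
- small_spreader: Small water spreader, like the large one: dish 54 mm outside, 45 mm inside, 18 mm high, above a tapered spigot 10 mm high (33 mm wide at the shoulder, 23 mm at the foot). Total height 28 mm. Origin: centre of the spigot's foot; z up. Seated in the filter section of the small pot, its origin is 10 mm below that filter's rim (3 mm of side play).
- small_lid: Small porcelain lid, like the large one but 52 mm across: a tapered spigot 7 mm high (39 mm wide at the shoulder, 29 mm at the foot), a domed disc 12 mm high, and an upright round knob 15 mm across and 18 mm high. Total height 37 mm, knob from 19 to 37 mm. Origin: centre of the spigot's foot; z up. Seated in the small spreader, its origin is 7 mm below that spreader's rim (3 mm of side play).
- mug: A bystander: loose white coffee mug, 82 mm wide and 95 mm high, with a handle, standing upright behind and between the pots. Origin: centre of its underside; z up.
- milk_jug: A bystander: loose small steel milk jug, 60 mm wide and 80 mm high, with a wire handle, standing upright between the pots, nearer the robot than the mug. Origin: centre of its underside; z up.
Mind the look-alikes: they are no part of the job. Leave any yellow look-alike of the small_lid alone.

How it is judged:
By the outcome, as a careful person would: the job done as asked, in the order asked, and still so for the second after the job is handed in, with the robot touching nothing.
It also fails if it takes over 138 s, if anything falls off the work surface, if the arm or the gripper's body presses on something with over 40 N, if the wrist force passes 120 N, or if a joint passes its speed limit or range.

## Working session

There is one attempt and no reset: what is moved stays moved. The work goes in short steps, Python scripts to look and compute and a tool call to move; the robot and the scene stay as the last step left them, time stands still between calls to the robot, and variables do not carry over. Pictures are saved under pics/ and viewed, at most 14 in all, crops included, and the job is handed in when it is done.

Besides the shell and the picture viewer there is one more tool, called after ">>>" by a JSON object that holds its "method" and its "body", one argument or row to a line. move_arm: Moves the arm, as the interface text tells. Its arguments: {"type":"object","properties":{"increments":{"type":"array"}},"required":["increments"]}

```bash
ls; mkdir -p pics; cat > h.py <<'E'
import numpy as np, cv2
from rig import bot
def save(n,img): cv2.imwrite('pics/'+n+'.png',cv2.cvtColor(img,cv2.COLOR_RGB2BGR))
def T_cw(cam,st=None):
    m=bot.camera_model(cam)
    if cam=='wrist':
        T=np.eye(4);T[:3,:3]=np.array(st['tcp_rot']);T[:3,3]=st['position'];return T@np.array(m['tool_from_camera'])
    T=np.eye(4);T[:3,:3]=cv2.Rodrigues(np.array(m['rvec'],float))[0];T[:3,3]=np.ravel(m['tvec']);return np.linalg.inv(T)
def cloud(cam,depth,T):
    m=bot.camera_model(cam);K=np.array(m['intrinsics']);D=np.array(m['D'])
    h,w=depth.shape;uv=np.stack(np.meshgrid(np.arange(w),np.arange(h)),-1).reshape(-1,1,2).astype(np.float64)
    n=cv2.undistortPoints(uv,K,D).reshape(h,w,2)
    P=np.dstack([n[...,0]*depth,n[...,1]*depth,depth])
    return P@T[:3,:3].T+T[:3,3]
E
python3 - <<'E'
from h import *
s=bot.read_state();print({k:np.round(v,3).tolist() for k,v in s.items()})
for c in ['top','scene']:
    im,d=bot.capture(c);save(c+'0',im);P=cloud(c,d,T_cw(c));np.savez(c+'0.npz',im=im,d=d,P=P)
    for l in ['large_pot','small_pot','large_filter','large_spreader','large_lid','small_spreader','small_lid','mug','milk_jug']:
        for r in bot.spot_in(l,c):
            a=T_cw(c)@np.r_[r['at'],1]; m=bot.camera_model(c)
            px=cv2.projectPoints(np.array([r['at']],float),np.zeros(3),np.zeros(3),np.array(m['intrinsics']),np.array(m['D']))[0].ravel()
            print(c,l,round(r['conf'],2),a[:3].round(3),px.round())
E
```

```text
pics
{'time_s': 0.0, 'joint_positions': [53.141, 30.28, 82.155, 0.0, 67.688, -10.225], 'qvel': [-0.039, -0.041, 0.053, -0.033, 0.008, 0.043], 'tau': [0.001, -44.005, -17.659, 0.063, 0.058, -0.0], 'position': [0.28, 0.558, 0.222], 'tcp_rot': [[-0.894, 0.448, -0.001], [0.448, 0.894, -0.002], [0.0, -0.002, -1.0]], 'force': [0.34, 0.801, -0.507], 'moment': [-0.06, 0.007, -0.003], 'grasp_force': 0.0, 'opening': 1.001}
top large_pot 0.9 [ 0.641 -0.189  0.073] [331. 129.]
top small_pot 0.8 [0.605 0.169 0.072] [178. 149.]
top large_filter 0.55 [0.451 0.149 0.042] [189. 216.]
top large_spreader 0.56 [0.435 0.012 0.016] [248. 223.]
top large_lid 0.79 [0.346 0.302 0.019] [127. 263.]
top small_spreader 0.96 [ 0.446 -0.157  0.013] [319. 216.]
top small_lid 0.93 [ 0.338 -0.372  0.017] [412. 258.]
top small_lid 0.82 [ 0.356 -0.283  0.018] [375. 252.]
top small_lid 0.55 [ 0.247 -0.254  0.015] [365. 299.]
top small_lid 0.54 [ 0.331 -0.18   0.009] [331. 264.]
top mug 0.95 [ 0.718 -0.001  0.05 ] [250. 105.]
top mug 0.45 [0.435 0.008 0.015] [250. 223.]
top milk_jug 0.77 [0.619 0.007 0.044] [248. 145.]
top milk_jug 0.34 [ 0.448 -0.157  0.011] [319. 215.]
scene large_pot 0.74 [ 0.675 -0.167  0.066] [177. 230.]
scene small_pot 0.66 [0.626 0.174 0.068] [310. 256.]
scene large_filter 0.62 [0.466 0.148 0.058] [316. 209.]
scene large_spreader 0.79 [0.433 0.007 0.013] [272. 198.]
scene large_lid 0.59 [0.353 0.308 0.015] [376. 206.]
scene small_spreader 0.52 [ 0.443 -0.156  0.016] [221. 185.]
scene small_lid 0.65 [ 0.345 -0.371  0.016] [177. 150.]
scene small_lid 0.54 [ 0.253 -0.25   0.016] [220. 142.]
scene small_lid 0.41 [0.628 0.175 0.068] [310. 256.]
scene mug 0.67 [0.706 0.002 0.052] [232. 263.]
scene milk_jug 0.69 [0.603 0.005 0.051] [250. 232.]
```

```bash
python3 - <<'E'
from h import *
im=np.load('top0.npz')['im'];
save('topc',cv2.resize(im[60:330,60:460],(800,540),interpolation=cv2.INTER_CUBIC))
save('lids',cv2.resize(im[230:320,300:440],(784,504),interpolation=cv2.INTER_CUBIC))
E
```

```text
(no output)
```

View pics/topc.png

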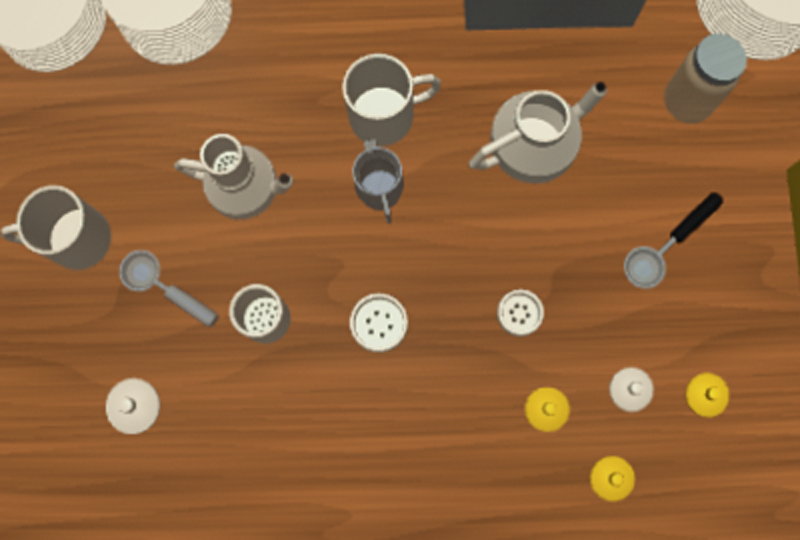

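View pics/lids.png

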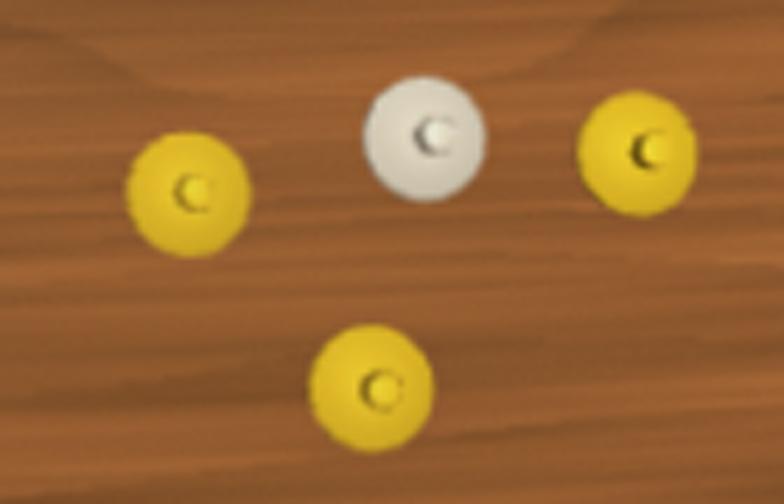

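The picture shows the large pot (crop 537,137) and the small pot (238,175), with the mug (378,95) and jug (378,180) between them. The filter is at (258,313), the large spreader (378,323), the small spreader (521,313) and the large lid (132,406).

Small lid candidates in the full top image: white (375,252) and yellow (331,264), (412,258) and (365,299). The white one fits the description. The enlarged crop confirms it is white, at crop pixel (425,138).

```bash
cat >> h.py <<'E'
from scipy.optimize import least_squares
def fit(P,x,y,zlo,zhi,r,rad=None):
    """top-surface centre: points in z band near x,y; fits a filled disc/ring outline of radius r"""
    Q=P.reshape(-1,3);R=rad or r+.02
    k=(np.hypot(Q[:,0]-x,Q[:,1]-y)<R)&(Q[:,2]>zlo)&(Q[:,2]<zhi);Q=Q[k]
    if len(Q)<8: return None
    # outermost points per angle bin
    c=np.array([(Q[:,0].min()+Q[:,0].max())/2,(Q[:,1].min()+Q[:,1].max())/2])
    for _ in range(4):
        a=np.arctan2(*(Q[:,:2]-c).T[::-1]);b=((a+np.pi)/(2*np.pi)*36).astype(int)%36
        d=np.hypot(*(Q[:,:2]-c).T);e=np.array([Q[b==i][d[b==i].argmax(),:2] for i in range(36) if (b==i).any()])
        s=least_squares(lambda p:np.hypot(*(e-p[:2]).T)-p[2],[*c,r],loss='soft_l1',f_scale=.001);c=s.x[:2]
    return s.x.round(4),len(Q),round(float(np.median(Q[:,2])),4),round(float(np.percentile(Q[:,2],95)),4)
TG={'large_pot':(.66,-.19,.1,.12,.031,.05),'small_pot':(.62,.17,.128,.147,.024,.05),'large_filter':(.455,.149,.072,.092,.03,.045),
'large_spreader':(.435,.01,.022,.042,.034,.05),'small_spreader':(.446,-.157,.018,.038,.027,.045),'large_lid':(.346,.302,.008,.045,.033,.05),'small_lid':(.356,-.283,.008,.045,.026,.04),
'LLknob':(.346,.302,.03,.045,.009,.03),'SLknob':(.356,-.283,.03,.045,.0075,.03)}
E
python3 - <<'E'
from h import *
for c in ['top','scene']:
    P=np.load(c+'0.npz')['P']; Q=P.reshape(-1,3)
    k=(abs(Q[:,0]-.45)<.1)&(abs(Q[:,1])<.3)&(abs(Q[:,2])<.01); print('table',np.median(Q[k,2]),Q[k,2].std())
    for n,a in TG.items(): print(c,n,fit(P,*a))
print(bot.camera_model('wrist'))
E
```

```text
table 0.0006701517882492514 0.0019236468832972487
top large_pot (array([ 0.6555, -0.1853,  0.0307]), 221, 0.1087, 0.1124)
top small_pot (array([0.6132, 0.1733, 0.0237]), 175, 0.1363, 0.1386)
top large_filter (array([0.4481, 0.1449, 0.0296]), 204, 0.0818, 0.0854)
top large_spreader (array([0.4379, 0.0094, 0.0332]), 190, 0.0319, 0.0352)
top small_spreader (array([ 0.4449, -0.1574,  0.0263]), 166, 0.0278, 0.0312)
top large_lid (array([0.3476, 0.3071, 0.0324]), 587, 0.018, 0.0366)
top small_lid (array([ 0.3505, -0.2851,  0.0245]), 359, 0.0164, 0.0358)
top LLknob (array([0.3485, 0.3056, 0.0067]), 46, 0.0377, 0.0417)
top SLknob (array([ 0.3497, -0.2849,  0.0054]), 30, 0.0365, 0.0394)
table -0.0013114929392099572 0.002001431378933977
scene large_pot (array([ 0.6558, -0.1841,  0.0303]), 179, 0.107, 0.1108)
scene small_pot (array([0.6141, 0.174 , 0.0235]), 171, 0.1356, 0.1381)
scene large_filter (array([0.4499, 0.1448, 0.0294]), 158, 0.0787, 0.0818)
scene large_spreader (array([0.4397, 0.0098, 0.033 ]), 145, 0.0288, 0.0319)
scene small_spreader (array([ 0.4472, -0.1571,  0.0259]), 104, 0.0242
[... 198 characters left out ...]
), 26, 0.037, 0.039)
scene SLknob (array([ 0.3515, -0.2823,  0.0047]), 12, 0.0339, 0.036)
{'intrinsics': array([[297.84035747,   0.        , 254.0584861 ],
       [  0.        , 297.84035747, 188.9728529 ],
       [  0.        ,   0.        ,   1.        ]]), 'D': array([-0.01795422,  0.        ,  0.        ,  0.        ,  0.        ]), 'tool_from_camera': array([[-3.40525898e-04, -9.68841643e-01, -2.47680751e-01,
         6.80273498e-02],
       [ 9.99999574e-01, -5.42277053e-04,  7.46343173e-04,
        -8.22087778e-04],
       [-8.57399934e-04, -2.47680392e-01,  9.68841416e-01,
        -1.62479473e-01],
       [ 0.00000000e+00,  0.00000000e+00,  0.00000000e+00,
         1.00000000e+00]])}
```

>>> {"method": "move_arm", "body": {
  "increments": [
    {"roll":-0.1162,"grip":100},
    {"roll":-0.1162,"grip":100},
    {"roll":-0.1162,"grip":100},
    {"roll":-0.116,"grip":100},
    {"grip":100}
  ]
}}

```text
schema error: expected keys xyz, roll, grip
```

>>> {"method": "move_arm", "body": {
  "increments": [
    {"xyz":[-13,-31.8,0],"grip":100},
    {"xyz":[-13,-31.8,0],"grip":100},
    {"xyz":[-13,-31.8,0],"grip":100},
    {"xyz":[-13,-31.8,0],"grip":100},
    {"xyz":[-13,-31.8,0],"grip":100}
  ]
}}

```text
schema error: expected keys xyz, roll, grip
```

>>> {"method": "move_arm", "body": {
  "increments": [
    {"xyz":[-13,-31.8,0],"grip":100},
    {"xyz":[-13,-31.8,0],"grip":100},
    {"xyz":[-13,-31.8,0],"grip":100},
    {"xyz":[-13,-31.8,0],"grip":100},
    {"xyz":[-13,-31.8,0],"grip":100}
  ]
}}

```text
schema error: expected keys xyz, roll, grip
```

>>> {"method": "move_arm", "body": {
  "increments": [
    {"xyz":[-13,-31.8,0],"grip":100},
    {"xyz":[-13,-31.8,0],"grip":100},
    {"xyz":[-13,-31.8,0],"grip":100},
    {"grip":100},
    {"grip":100}
  ]
}}

```text
schema error: expected keys xyz, roll, grip
```

```bash
cat >> h.py <<'E'
def wr(names,save_as=None):
    s=bot.read_state();im,d=bot.capture('wrist');P=cloud('wrist',d,T_cw('wrist',s))
    if save_as: save(save_as,im)
    p=np.array(s['position']);print('t',s['time_s'],'pos',p.round(4),'x',np.array(s['tcp_rot'])[:,0].round(3),'z',np.array(s['tcp_rot'])[:,2].round(3),'F',np.round(s['force'],1),'op',round(s['opening'],3),'gf',round(s['grasp_force'],1))
    for n in names: print(n,fit(P,*TG[n]))
    return P
E
python3 - <<'E'
from h import *
wr(['large_filter','large_spreader'],'w1')
E
```

```text
t 1.0 pos [0.2801 0.5587 0.2226] x [-0.894  0.448 -0.   ] z [ 0.  0. -1.] F [-0.2 -0.3 -0.3] op 1.004 gf 0.0
large_filter None
large_spreader None
```

All keys are required.

>>> {"method": "move_arm", "body": {
  "increments": [
    {"xyz":[0,0,0],"roll":-0.1162,"grip":100},
    {"xyz":[0,0,0],"roll":-0.1162,"grip":100},
    {"xyz":[0,0,0],"roll":-0.1162,"grip":100},
    {"xyz":[0,0,0],"roll":-0.116,"grip":100},
    {"xyz":[0,0,0],"roll":0,"grip":100}
  ]
}}

```text
time_s: 1.47
position: [0.2801, 0.5587, 0.2225]
tcp_rot: [[-1.0, -0.002, -0.0], [-0.002, 1.0, -0.0], [0.0, -0.0, -1.0]]
force: [-0.4, 0.5, 0.7]
opening: 0.995
grasp_force: 0.0
```

>>> {"method": "move_arm", "body": {
  "increments": [
    {"xyz":[-13,-31.8,0],"roll":0,"grip":100},
    {"xyz":[-13,-31.8,0],"roll":0,"grip":100},
    {"xyz":[-13,-31.8,0],"roll":0,"grip":100},
    {"xyz":[-13,-31.8,0],"roll":0,"grip":100},
    {"xyz":[-13,-31.8,0],"roll":0,"grip":100}
  ]
}}

```text
time_s: 1.88
position: [0.3454, 0.3984, 0.2227]
tcp_rot: [[-1.0, 0.003, 0.0], [0.003, 1.0, 0.0], [-0.0, 0.0, -1.0]]
force: [1.3, -0.5, -0.5]
opening: 0.998
grasp_force: 0.0
```

>>> {"method": "move_arm", "body": {
  "increments": [
    {"xyz":[-13,-31.8,0],"roll":0,"grip":100},
    {"xyz":[-13,-31.8,0],"roll":0,"grip":100},
    {"xyz":[-13,-31.8,0],"roll":0,"grip":100},
    {"xyz":[-13,-31.8,0],"roll":0,"grip":100},
    {"xyz":[-13,-31.8,0],"roll":0,"grip":100}
  ]
}}

```text
time_s: 2.3
position: [0.4106, 0.2392, 0.2228]
tcp_rot: [[-1.0, 0.003, 0.001], [0.003, 1.0, 0.0], [-0.001, 0.0, -1.0]]
force: [1.0, 0.2, -0.1]
opening: 1.002
grasp_force: 0.0
```

>>> {"method": "move_arm", "body": {
  "increments": [
    {"xyz":[-13,-31.8,0],"roll":0,"grip":100},
    {"xyz":[-13,-31.8,0],"roll":0,"grip":100},
    {"xyz":[-13,-31.8,0],"roll":0,"grip":100},
    {"xyz":[0,0,0],"roll":0,"grip":100},
    {"xyz":[0,0,0],"roll":0,"grip":100}
  ]
}}

```text
time_s: 2.72
position: [0.4499, 0.1438, 0.2227]
tcp_rot: [[-1.0, 0.007, 0.001], [0.007, 1.0, 0.0], [-0.001, 0.0, -1.0]]
force: [0.2, 0.8, 0.1]
opening: 1.001
grasp_force: 0.0
```

```bash
python3 - <<'E'
from h import *
wr(['large_filter','large_spreader'],'w1')
E
```

```text
t 2.7167 pos [0.4499 0.1438 0.2227] x [-1.     0.007 -0.001] z [ 0.001  0.    -1.   ] F [0.2 0.8 0.1] op 1.001 gf 0.0
large_filter (array([0.4459, 0.1455, 0.0296]), 852, 0.0818, 0.0832)
large_spreader (array([0.4363, 0.0104, 0.0335]), 892, 0.0316, 0.0332)
```

>>> {"method": "move_arm", "body": {
  "increments": [
    {"xyz":[3,1.5,30],"roll":0,"grip":100},
    {"xyz":[0,0,36],"roll":0,"grip":100},
    {"xyz":[0,0,36],"roll":0,"grip":100},
    {"xyz":[0,0,36],"roll":0,"grip":100},
    {"xyz":[0,0,22],"roll":0,"grip":100}
  ]
}}

```text
time_s: 3.18
position: [0.4437, 0.1482, 0.0601]
tcp_rot: [[-1.0, -0.001, -0.004], [-0.001, 1.0, -0.0], [0.004, -0.0, -1.0]]
force: [-0.1, -0.2, 0.4]
opening: 0.998
grasp_force: 0.0
```

>>> {"method": "move_arm", "body": {
  "increments": [
    {"xyz":[0,0,18],"roll":0,"grip":100},
    {"xyz":[0,0,0],"roll":0,"grip":60},
    {"xyz":[0,0,0],"roll":0,"grip":40},
    {"xyz":[0,0,0],"roll":0,"grip":20},
    {"xyz":[0,0,0],"roll":0,"grip":0}
  ]
}}

```text
time_s: 3.6
position: [0.4469, 0.1474, 0.0458]
tcp_rot: [[-1.0, -0.0, 0.003], [-0.0, 1.0, 0.0], [-0.003, 0.0, -1.0]]
force: [-0.3, -1.1, -0.4]
opening: 0.783
grasp_force: 0.0
```

>>> {"method": "move_arm", "body": {
  "increments": [
    {"xyz":[0,0,0],"roll":0,"grip":0},
    {"xyz":[0,0,0],"roll":0,"grip":0},
    {"xyz":[0,0,0],"roll":0,"grip":0},
    {"xyz":[0,0,0],"roll":0,"grip":0},
    {"xyz":[0,0,0],"roll":0,"grip":0}
  ]
}}

```text
time_s: 4.02
position: [0.447, 0.1469, 0.0458]
tcp_rot: [[-1.0, 0.001, 0.003], [0.001, 1.0, 0.0], [-0.003, 0.0, -1.0]]
force: [-0.8, 1.0, 7.9]
opening: 0.69
grasp_force: 29.9
```

>>> {"method": "move_arm", "body": {
  "increments": [
    {"xyz":[0,0,-10],"roll":0,"grip":0},
    {"xyz":[0,0,-30],"roll":0,"grip":0},
    {"xyz":[0,0,-40],"roll":0,"grip":0},
    {"xyz":[0,0,-40],"roll":0,"grip":0},
    {"xyz":[0,0,-30],"roll":0,"grip":0}
  ]
}}

```text
time_s: 4.43
position: [0.4461, 0.1468, 0.1973]
tcp_rot: [[-1.0, 0.001, 0.002], [0.001, 1.0, 0.0], [-0.002, 0.0, -1.0]]
force: [1.2, -0.1, -2.7]
opening: 0.694
grasp_force: 29.8
```

>>> {"method": "move_arm", "body": {
  "increments": [
    {"xyz":[-10,-12,0],"roll":0,"grip":0},
    {"xyz":[-22,-25,0],"roll":0,"grip":0},
    {"xyz":[-22,-25,0],"roll":0,"grip":0},
    {"xyz":[-22,-25,0],"roll":0,"grip":0},
    {"xyz":[-22,-25,0],"roll":0,"grip":0}
  ]
}}

```text
time_s: 4.85
position: [0.5441, 0.0337, 0.1947]
tcp_rot: [[-1.0, 0.0, -0.0], [0.0, 1.0, 0.0], [0.0, 0.0, -1.0]]
force: [-0.5, 0.5, -2.3]
opening: 0.689
grasp_force: 29.8
```

>>> {"method": "move_arm", "body": {
  "increments": [
    {"xyz":[-22,-25,0],"roll":0,"grip":0},
    {"xyz":[-22,-25,0],"roll":0,"grip":0},
    {"xyz":[-22,-25,0],"roll":0,"grip":0},
    {"xyz":[-22,-25,0],"roll":0,"grip":0},
    {"xyz":[-20.6,-20,0],"roll":0,"grip":0}
  ]
}}

```text
time_s: 5.27
position: [0.6529, -0.0874, 0.1941]
tcp_rot: [[-1.0, 0.002, -0.001], [0.002, 1.0, 0.0], [0.001, 0.0, -1.0]]
force: [1.3, 1.0, -2.7]
opening: 0.693
grasp_force: 29.8
```

>>> {"method": "move_arm", "body": {
  "increments": [
    {"xyz":[0,0,0],"roll":0,"grip":0},
    {"xyz":[0,0,0],"roll":0,"grip":0},
    {"xyz":[0,0,0],"roll":0,"grip":0}
  ]
}}

```text
time_s: 5.52
position: [0.6511, -0.0847, 0.1937]
tcp_rot: [[-1.0, 0.001, -0.003], [0.001, 1.0, 0.001], [0.003, 0.001, -1.0]]
force: [-1.4, 0.0, -2.3]
opening: 0.689
grasp_force: 29.8
```

```bash
python3 - <<'E'
from h import *
P=wr(['large_pot'],'w2')
# held filter in wrist: lower side extents, and seen from top/scene
for c in ['scene','top']:
    im,d=bot.capture(c);Q=cloud(c,d,T_cw(c));save(c+'2',im)
    p=bot.read_state()['position'];print(c,p,fit(Q,p[0],p[1],.224,.244,.03,.045))
im=cv2.imread('pics/w2.png');cv2.imwrite('pics/w2s.png',np.hstack([im,cv2.imread('pics/scene2.png')])[:, :].copy()) 
a=cv2.imread('pics/w2s.png');cv2.imwrite('pics/w2s.png',cv2.resize(a,(800,300)))
E
```

```text
t 5.5167 pos [ 0.6511 -0.0847  0.1937] x [-1.     0.001  0.003] z [-0.003  0.001 -1.   ] F [-1.4  0.  -2.3] op 0.689 gf 29.8
large_pot (array([ 0.6542, -0.185 ,  0.0308]), 1210, 0.1095, 0.1111)
scene [ 0.65111139 -0.08399521  0.19414912] (array([ 0.6525, -0.083 ,  0.0293]), 182, 0.2283, 0.2416)
top [ 0.65135366 -0.0839762   0.19438941] None
```

View pics/w2s.png

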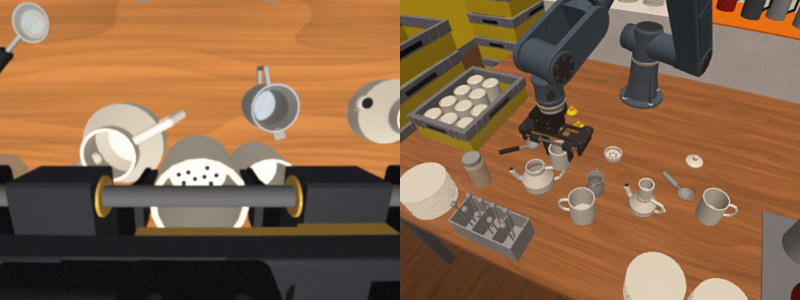

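The wrist view (left half) shows the pot mouth at about (108,155) in the half-scale picture, with the filter held upright at (200,200). The scene view agrees. The remaining shift is about +3.8 mm in x and −100.8 mm in y.

>>> {"method": "move_arm", "body": {
  "increments": [
    {"xyz":[-1,-15,0],"roll":0,"grip":0},
    {"xyz":[-1,-30,0],"roll":0,"grip":0},
    {"xyz":[-1,-30,0],"roll":0,"grip":0},
    {"xyz":[-0.8,-20,0],"roll":0,"grip":0},
    {"xyz":[0,-5.8,0],"roll":0,"grip":0}
  ]
}}

```text
time_s: 6.08
position: [0.6564, -0.1903, 0.1949]
tcp_rot: [[-1.0, 0.003, 0.001], [0.003, 1.0, -0.003], [-0.001, -0.003, -1.0]]
force: [-1.9, -0.8, -2.4]
opening: 0.69
grasp_force: 29.8
```

>>> {"method": "move_arm", "body": {
  "increments": [
    {"xyz":[0,0,0],"roll":0,"grip":0},
    {"xyz":[0,0,10],"roll":0,"grip":0},
    {"xyz":[0,0,15],"roll":0,"grip":0},
    {"xyz":[0,0,8],"roll":0,"grip":0},
    {"xyz":[0,0,0],"roll":0,"grip":0}
  ]
}}

```text
time_s: 6.5
position: [0.6543, -0.1836, 0.1585]
tcp_rot: [[-1.0, -0.001, -0.006], [-0.001, 1.0, 0.003], [0.006, 0.003, -1.0]]
force: [-0.7, -0.3, -2.5]
opening: 0.693
grasp_force: 29.8
```

>>> {"method": "move_arm", "body": {
  "increments": [
    {"xyz":[0,0,3],"roll":0,"grip":0},
    {"xyz":[0,0,3],"roll":0,"grip":0},
    {"xyz":[0,0,3],"roll":0,"grip":0},
    {"xyz":[0,0,2],"roll":0,"grip":0},
    {"xyz":[0,0,0],"roll":0,"grip":0}
  ]
}}

```text
time_s: 6.92
position: [0.6563, -0.186, 0.1503]
tcp_rot: [[-1.0, 0.0, -0.0], [0.0, 1.0, 0.0], [0.0, 0.0, -1.0]]
force: [-0.0, -0.1, -2.1]
opening: 0.689
grasp_force: 29.8
```

>>> {"method": "move_arm", "body": {
  "increments": [
    {"xyz":[0.7,0.5,2],"roll":0,"grip":0},
    {"xyz":[0,0,2],"roll":0,"grip":0},
    {"xyz":[0,0,1.5],"roll":0,"grip":0},
    {"xyz":[0,0,0],"roll":0,"grip":0},
    {"xyz":[0,0,0],"roll":0,"grip":0}
  ]
}}

```text
time_s: 7.33
position: [0.6556, -0.1856, 0.1449]
tcp_rot: [[-1.0, 0.0, -0.0], [0.0, 1.0, 0.0], [0.0, 0.0, -1.0]]
force: [-0.1, -0.3, -2.1]
opening: 0.689
grasp_force: 29.8
```

>>> {"method": "move_arm", "body": {
  "increments": [
    {"xyz":[0,0,1],"roll":0,"grip":0},
    {"xyz":[0,0,1],"roll":0,"grip":0},
    {"xyz":[0,0,0],"roll":0,"grip":0},
    {"xyz":[0,0,0],"roll":0,"grip":0}
  ]
}}

```text
time_s: 7.67
position: [0.6556, -0.1856, 0.143]
tcp_rot: [[-1.0, 0.0, -0.0], [0.0, 1.0, 0.0], [0.0, 0.0, -1.0]]
force: [0.1, -0.3, -2.3]
opening: 0.692
grasp_force: 29.8
```

>>> {"method": "move_arm", "body": {
  "increments": [
    {"xyz":[0,0,0.7],"roll":0,"grip":0},
    {"xyz":[0,0,0],"roll":0,"grip":0},
    {"xyz":[0,0,0],"roll":0,"grip":0}
  ]
}}

```text
time_s: 7.92
position: [0.6556, -0.1856, 0.1423]
tcp_rot: [[-1.0, 0.0, -0.0], [0.0, 1.0, 0.0], [0.0, 0.0, -1.0]]
force: [0.4, 1.2, -2.3]
opening: 0.694
grasp_force: 29.8
```

>>> {"method": "move_arm", "body": {
  "increments": [
    {"xyz":[0,0,0.7],"roll":0,"grip":0},
    {"xyz":[0,0,0],"roll":0,"grip":0},
    {"xyz":[0,0,0],"roll":0,"grip":0}
  ]
}}

```text
time_s: 8.17
position: [0.6558, -0.1856, 0.142]
tcp_rot: [[-1.0, 0.0, 0.0], [0.0, 1.0, -0.0], [-0.0, -0.0, -1.0]]
force: [-0.8, 0.5, -0.4]
opening: 0.687
grasp_force: 29.8
```

>>> {"method": "move_arm", "body": {
  "increments": [
    {"xyz":[0,0,0],"roll":0,"grip":75},
    {"xyz":[0,0,0],"roll":0,"grip":85},
    {"xyz":[0,0,0],"roll":0,"grip":100},
    {"xyz":[0,0,0],"roll":0,"grip":100},
    {"xyz":[0,0,0],"roll":0,"grip":100}
  ]
}}

```text
time_s: 8.58
position: [0.6558, -0.1856, 0.1418]
tcp_rot: [[-1.0, 0.0, 0.0], [0.0, 1.0, -0.0], [-0.0, -0.0, -1.0]]
force: [-0.2, -0.0, 0.0]
opening: 0.952
grasp_force: 0.0
```

>>> {"method": "move_arm", "body": {
  "increments": [
    {"xyz":[0,0,-10],"roll":0,"grip":100},
    {"xyz":[0,0,-25],"roll":0,"grip":100},
    {"xyz":[0,0,-35],"roll":0,"grip":100},
    {"xyz":[0,0,-30],"roll":0,"grip":100},
    {"xyz":[0,0,-20],"roll":0,"grip":100}
  ]
}}

```text
time_s: 9.0
position: [0.657, -0.1861, 0.2662]
tcp_rot: [[-1.0, 0.0, 0.005], [0.0, 1.0, -0.002], [-0.005, -0.002, -1.0]]
force: [0.7, 0.0, -0.0]
opening: 1.003
grasp_force: 0.0
```

>>> {"method": "move_arm", "body": {
  "increments": [
    {"xyz":[0,0,0],"roll":0,"grip":100},
    {"xyz":[0,0,0],"roll":0,"grip":100},
    {"xyz":[0,0,0],"roll":0,"grip":100}
  ]
}}

```text
time_s: 9.25
position: [0.6549, -0.1852, 0.2609]
tcp_rot: [[-1.0, 0.0, -0.002], [0.0, 1.0, 0.001], [0.002, 0.001, -1.0]]
force: [-0.3, -0.6, -1.1]
opening: 0.998
grasp_force: 0.0
```

```bash
cat >> h.py <<'E'
TG['filt_on']=(.655,-.185,.168,.19,.03,.045)
E
python3 - <<'E'
from h import *
P=wr(['filt_on'])
Q=P.reshape(-1,3);k=(np.hypot(Q[:,0]-.655,Q[:,1]+.185)<.034)&(Q[:,2]>.17)&(Q[:,2]<.19);Q=Q[k]
print(np.linalg.lstsq(np.c_[Q[:,:2]-[.655,-.185],np.ones(len(Q))],Q[:,2],rcond=None)[0])
for c in ['top','scene']:
    im,d=bot.capture(c);print(c,fit(cloud(c,d,T_cw(c)),*TG['filt_on']))
E
```

```text
t 9.25 pos [ 0.6549 -0.1852  0.2609] x [-1.     0.     0.002] z [-0.002  0.001 -1.   ] F [-0.3 -0.6 -1.1] op 0.998 gf 0.0
filt_on (array([ 0.6546, -0.1862,  0.0297]), 1323, 0.1776, 0.179)
[-0.012317   -0.00085831  0.17701107]
top None
scene (array([ 0.6571, -0.1852,  0.0294]), 190, 0.1747, 0.1772)
```

>>> {"method": "move_arm", "body": {
  "increments": [
    {"xyz":[14,12.5,0],"roll":0,"grip":100},
    {"xyz":[24,21.5,0],"roll":0,"grip":100},
    {"xyz":[24,21.5,0],"roll":0,"grip":100},
    {"xyz":[24,21.5,0],"roll":0,"grip":100},
    {"xyz":[24,21.5,0],"roll":0,"grip":100}
  ]
}}

```text
time_s: 9.82
position: [0.5438, -0.086, 0.2602]
tcp_rot: [[-1.0, 0.001, -0.003], [0.001, 1.0, 0.001], [0.003, 0.001, -1.0]]
force: [-0.3, -0.2, -0.1]
opening: 0.998
grasp_force: 0.0
```

>>> {"method": "move_arm", "body": {
  "increments": [
    {"xyz":[24,21.5,0],"roll":0,"grip":100},
    {"xyz":[24,21.5,10],"roll":0,"grip":100},
    {"xyz":[24,21.5,15],"roll":0,"grip":100},
    {"xyz":[24,21.5,20],"roll":0,"grip":100},
    {"xyz":[12.5,11,25],"roll":0,"grip":100}
  ]
}}

```text
time_s: 10.23
position: [0.4336, 0.0122, 0.1911]
tcp_rot: [[-1.0, -0.001, -0.002], [-0.001, 1.0, 0.001], [0.002, 0.001, -1.0]]
force: [0.3, -0.3, -1.0]
opening: 1.0
grasp_force: 0.0
```

>>> {"method": "move_arm", "body": {
  "increments": [
    {"xyz":[0,0,0],"roll":0,"grip":100},
    {"xyz":[0,0,0],"roll":0,"grip":100},
    {"xyz":[0,0,0],"roll":0,"grip":100}
  ]
}}

```text
time_s: 10.48
position: [0.4393, 0.0091, 0.1922]
tcp_rot: [[-1.0, 0.0, 0.003], [0.0, 1.0, -0.001], [-0.003, -0.001, -1.0]]
force: [-0.2, -0.7, 0.2]
opening: 1.005
grasp_force: 0.0
```

```bash
python3 - <<'E'
from h import *
wr(['large_spreader','small_spreader'])
E
```

```text
t 10.4833 pos [0.4393 0.0091 0.1922] x [-1.     0.    -0.003] z [ 0.003 -0.001 -1.   ] F [-0.2 -0.7  0.2] op 1.005 gf 0.0
large_spreader (array([0.4358, 0.0103, 0.0336]), 868, 0.0318, 0.0332)
small_spreader (array([ 0.4433, -0.1564,  0.0264]), 840, 0.0273, 0.0291)
```

>>> {"method": "move_arm", "body": {
  "increments": [
    {"xyz":[1.5,1,30],"roll":0,"grip":100},
    {"xyz":[0,0,38],"roll":0,"grip":100},
    {"xyz":[0,0,38],"roll":0,"grip":100},
    {"xyz":[0,0,34],"roll":0,"grip":100},
    {"xyz":[0,0,10],"roll":0,"grip":100}
  ]
}}

```text
time_s: 10.95
position: [0.4365, 0.0099, 0.0384]
tcp_rot: [[-1.0, 0.002, -0.003], [0.002, 1.0, 0.001], [0.003, 0.001, -1.0]]
force: [0.1, -0.5, 0.3]
opening: 0.999
grasp_force: 0.0
```

>>> {"method": "move_arm", "body": {
  "increments": [
    {"xyz":[0,0,0],"roll":0,"grip":100},
    {"xyz":[0,0,0],"roll":0,"grip":100},
    {"xyz":[0,0,12],"roll":0,"grip":100},
    {"xyz":[0,0,12],"roll":0,"grip":100},
    {"xyz":[0,0,8],"roll":0,"grip":100}
  ]
}}

```text
time_s: 11.37
position: [0.4382, 0.0101, 0.0107]
tcp_rot: [[-1.0, 0.001, 0.005], [0.001, 1.0, -0.001], [-0.005, -0.001, -1.0]]
force: [-0.3, -0.2, -0.1]
opening: 1.0
grasp_force: 0.0
```

>>> {"method": "move_arm", "body": {
  "increments": [
    {"xyz":[0,0,0],"roll":0,"grip":100},
    {"xyz":[0,0,0],"roll":0,"grip":100},
    {"xyz":[0,0,0],"roll":0,"grip":100}
  ]
}}

```text
time_s: 11.62
position: [0.4365, 0.0107, 0.0105]
tcp_rot: [[-1.0, 0.0, 0.002], [0.0, 1.0, -0.0], [-0.002, -0.0, -1.0]]
force: [0.3, -0.0, -0.3]
opening: 1.002
grasp_force: 0.0
```

>>> {"method": "move_arm", "body": {
  "increments": [
    {"xyz":[0,0,5],"roll":0,"grip":100},
    {"xyz":[0,0,0],"roll":0,"grip":85},
    {"xyz":[0,0,0],"roll":0,"grip":70},
    {"xyz":[0,0,0],"roll":0,"grip":50},
    {"xyz":[0,0,0],"roll":0,"grip":0}
  ]
}}

```text
time_s: 12.03
position: [0.4357, 0.0109, 0.0047]
tcp_rot: [[-1.0, 0.0, 0.0], [0.0, 1.0, -0.0], [-0.0, -0.0, -1.0]]
force: [-0.4, -0.7, 0.4]
opening: 0.782
grasp_force: 0.7
```

>>> {"method": "move_arm", "body": {
  "increments": [
    {"xyz":[0,0,0],"roll":0,"grip":0},
    {"xyz":[0,0,0],"roll":0,"grip":0},
    {"xyz":[0,0,0],"roll":0,"grip":0},
    {"xyz":[0,0,0],"roll":0,"grip":0}
  ]
}}

```text
time_s: 12.37
position: [0.4357, 0.011, 0.0047]
tcp_rot: [[-1.0, 0.0, 0.0], [0.0, 1.0, -0.0], [-0.0, -0.0, -1.0]]
force: [-0.2, 0.7, 1.6]
opening: 0.771
grasp_force: 30.0
```

>>> {"method": "move_arm", "body": {
  "increments": [
    {"xyz":[0,0,-15],"roll":0,"grip":0},
    {"xyz":[0,0,-35],"roll":0,"grip":0},
    {"xyz":[0,0,-40],"roll":0,"grip":0},
    {"xyz":[0,0,-40],"roll":0,"grip":0},
    {"xyz":[0,0,-40],"roll":0,"grip":0}
  ]
}}

```text
time_s: 12.78
position: [0.4346, 0.0112, 0.176]
tcp_rot: [[-1.0, 0.0, -0.002], [0.0, 1.0, 0.0], [0.002, 0.0, -1.0]]
force: [0.3, 0.4, -1.6]
opening: 0.773
grasp_force: 30.0
```

>>> {"method": "move_arm", "body": {
  "increments": [
    {"xyz":[-8,-7,-25],"roll":0,"grip":0},
    {"xyz":[-20,-18,-15],"roll":0,"grip":0},
    {"xyz":[-24,-21.5,0],"roll":0,"grip":0},
    {"xyz":[-24,-21.5,0],"roll":0,"grip":0},
    {"xyz":[-24,-21.5,0],"roll":0,"grip":0}
  ]
}}

```text
time_s: 13.2
position: [0.5361, -0.0792, 0.2151]
tcp_rot: [[-1.0, -0.0, 0.0], [-0.0, 1.0, -0.0], [-0.0, -0.0, -1.0]]
force: [0.4, 0.9, -1.3]
opening: 0.769
grasp_force: 30.0
```

>>> {"method": "move_arm", "body": {
  "increments": [
    {"xyz":[-24,-21.5,0],"roll":0,"grip":0},
    {"xyz":[-24,-21.5,0],"roll":0,"grip":0},
    {"xyz":[-24,-21.5,0],"roll":0,"grip":0},
    {"xyz":[-24,-21.5,0],"roll":0,"grip":0},
    {"xyz":[-16,-14.4,0],"roll":0,"grip":0}
  ]
}}

```text
time_s: 13.62
position: [0.6492, -0.1812, 0.2137]
tcp_rot: [[-1.0, 0.001, 0.0], [0.001, 1.0, -0.001], [-0.0, -0.001, -1.0]]
force: [0.1, -0.7, -2.3]
opening: 0.771
grasp_force: 30.0
```

>>> {"method": "move_arm", "body": {
  "increments": [
    {"xyz":[-6.9,-6.5,0],"roll":0,"grip":0},
    {"xyz":[0,0,0],"roll":0,"grip":0},
    {"xyz":[0,0,0],"roll":0,"grip":0},
    {"xyz":[0,0,0],"roll":0,"grip":0},
    {"xyz":[0,0,0],"roll":0,"grip":0}
  ]
}}

```text
time_s: 14.03
position: [0.6533, -0.184, 0.2146]
tcp_rot: [[-1.0, -0.001, -0.002], [-0.001, 1.0, 0.001], [0.002, 0.001, -1.0]]
force: [0.5, 1.2, -0.3]
opening: 0.767
grasp_force: 30.0
```

>>> {"method": "move_arm", "body": {
  "increments": [
    {"xyz":[0,0,8],"roll":0,"grip":0},
    {"xyz":[0,0,8],"roll":0,"grip":0},
    {"xyz":[0,0,0],"roll":0,"grip":0},
    {"xyz":[0,0,0],"roll":0,"grip":0},
    {"xyz":[0,0,0],"roll":0,"grip":0}
  ]
}}

```text
time_s: 14.45
position: [0.6544, -0.1853, 0.1984]
tcp_rot: [[-1.0, 0.0, -0.0], [0.0, 1.0, 0.0], [0.0, 0.0, -1.0]]
force: [0.2, -0.5, -1.5]
opening: 0.77
grasp_force: 30.0
```

>>> {"method": "move_arm", "body": {
  "increments": [
    {"xyz":[0,0,4],"roll":0,"grip":0},
    {"xyz":[0,0,4],"roll":0,"grip":0},
    {"xyz":[0,0,4],"roll":0,"grip":0},
    {"xyz":[0,0,4],"roll":0,"grip":0},
    {"xyz":[0,0,3],"roll":0,"grip":0}
  ]
}}

```text
time_s: 14.87
position: [0.6543, -0.1854, 0.1788]
tcp_rot: [[-1.0, 0.0, -0.001], [0.0, 1.0, 0.0], [0.001, 0.0, -1.0]]
force: [0.4, 0.3, -1.6]
opening: 0.771
grasp_force: 30.0
```

>>> {"method": "move_arm", "body": {
  "increments": [
    {"xyz":[0,0,2],"roll":0,"grip":0},
    {"xyz":[0,0,2],"roll":0,"grip":0},
    {"xyz":[0,0,1],"roll":0,"grip":0},
    {"xyz":[0,0,0],"roll":0,"grip":0},
    {"xyz":[0,0,0],"roll":0,"grip":0}
  ]
}}

```text
time_s: 15.28
position: [0.6547, -0.1855, 0.1747]
tcp_rot: [[-1.0, 0.0, 0.0], [0.0, 1.0, -0.0], [-0.0, -0.0, -1.0]]
force: [-0.1, 0.5, -0.8]
opening: 0.772
grasp_force: 30.0
```

>>> {"method": "move_arm", "body": {
  "increments": [
    {"xyz":[0,0,1],"roll":0,"grip":0},
    {"xyz":[0,0,1],"roll":0,"grip":0},
    {"xyz":[0,0,0],"roll":0,"grip":0},
    {"xyz":[0,0,0],"roll":0,"grip":0}
  ]
}}

```text
time_s: 15.62
position: [0.6545, -0.1854, 0.1726]
tcp_rot: [[-1.0, 0.0, -0.0], [0.0, 1.0, 0.0], [0.0, 0.0, -1.0]]
force: [-0.3, -0.9, 0.2]
opening: 0.77
grasp_force: 30.0
```

>>> {"method": "move_arm", "body": {
  "increments": [
    {"xyz":[0,0,0.8],"roll":0,"grip":0},
    {"xyz":[0,0,0],"roll":0,"grip":0},
    {"xyz":[0,0,0],"roll":0,"grip":0}
  ]
}}

```text
time_s: 15.87
position: [0.6546, -0.1854, 0.1718]
tcp_rot: [[-1.0, 0.0, -0.0], [0.0, 1.0, 0.0], [0.0, 0.0, -1.0]]
force: [0.3, 0.7, -1.6]
opening: 0.767
grasp_force: 30.0
```

>>> {"method": "move_arm", "body": {
  "increments": [
    {"xyz":[0,0,0.6],"roll":0,"grip":0},
    {"xyz":[0,0,0],"roll":0,"grip":0},
    {"xyz":[0,0,0],"roll":0,"grip":0}
  ]
}}

```text
time_s: 16.12
position: [0.6545, -0.1855, 0.1712]
tcp_rot: [[-1.0, 0.0, -0.0], [0.0, 1.0, 0.0], [0.0, 0.0, -1.0]]
force: [0.1, 0.4, -1.4]
opening: 0.773
grasp_force: 30.0
```

>>> {"method": "move_arm", "body": {
  "increments": [
    {"xyz":[0,0,0.6],"roll":0,"grip":0},
    {"xyz":[0,0,0],"roll":0,"grip":0},
    {"xyz":[0,0,0],"roll":0,"grip":0}
  ]
}}

```text
time_s: 16.37
position: [0.6546, -0.1855, 0.1708]
tcp_rot: [[-1.0, 0.0, 0.0], [0.0, 1.0, -0.0], [-0.0, -0.0, -1.0]]
force: [0.2, -0.3, -0.8]
opening: 0.763
grasp_force: 30.0
```

>>> {"method": "move_arm", "body": {
  "increments": [
    {"xyz":[0,0,0.4],"roll":0,"grip":0},
    {"xyz":[0,0,0],"roll":0,"grip":0},
    {"xyz":[0,0,0],"roll":0,"grip":0}
  ]
}}

```text
time_s: 16.62
position: [0.6547, -0.1856, 0.1707]
tcp_rot: [[-1.0, 0.0, 0.001], [0.0, 1.0, -0.0], [-0.001, -0.0, -1.0]]
force: [-0.5, 0.2, 1.8]
opening: 0.769
grasp_force: 30.0
```

>>> {"method": "move_arm", "body": {
  "increments": [
    {"xyz":[0,0,0],"roll":0,"grip":82},
    {"xyz":[0,0,0],"roll":0,"grip":90},
    {"xyz":[0,0,0],"roll":0,"grip":100},
    {"xyz":[0,0,0],"roll":0,"grip":100},
    {"xyz":[0,0,0],"roll":0,"grip":100}
  ]
}}

```text
time_s: 17.03
position: [0.6545, -0.1854, 0.1701]
tcp_rot: [[-1.0, 0.0, -0.0], [0.0, 1.0, 0.0], [0.0, 0.0, -1.0]]
force: [0.1, 0.1, -0.1]
opening: 0.978
grasp_force: 0.0
```

>>> {"method": "move_arm", "body": {
  "increments": [
    {"xyz":[0,0,-8],"roll":0,"grip":100},
    {"xyz":[0,0,-20],"roll":0,"grip":100},
    {"xyz":[0,0,-35],"roll":0,"grip":100},
    {"xyz":[0,0,-35],"roll":0,"grip":100},
    {"xyz":[0,0,-20],"roll":0,"grip":100}
  ]
}}

```text
time_s: 17.45
position: [0.6561, -0.1861, 0.2933]
tcp_rot: [[-1.0, 0.0, 0.006], [0.0, 1.0, -0.003], [-0.006, -0.003, -1.0]]
force: [0.3, -0.2, 0.6]
opening: 1.001
grasp_force: 0.0
```

>>> {"method": "move_arm", "body": {
  "increments": [
    {"xyz":[0,0,0],"roll":0,"grip":100},
    {"xyz":[0,0,0],"roll":0,"grip":100},
    {"xyz":[0,0,0],"roll":0,"grip":100},
    {"xyz":[0,0,0],"roll":0,"grip":100}
  ]
}}

```text
time_s: 17.78
position: [0.6536, -0.185, 0.2864]
tcp_rot: [[-1.0, 0.0, -0.003], [0.0, 1.0, 0.002], [0.003, 0.002, -1.0]]
force: [-0.2, -0.1, -0.3]
opening: 1.002
grasp_force: 0.0
```

```bash
cat >> h.py <<'E'
TG['spr_on']=(.655,-.185,.188,.21,.034,.048)
def tilt(P,x,y,r0,r1,z0,z1):
    Q=P.reshape(-1,3);d=np.hypot(Q[:,0]-x,Q[:,1]-y);Q=Q[(d>r0)&(d<r1)&(Q[:,2]>z0)&(Q[:,2]<z1)]
    print('tilt',np.linalg.lstsq(np.c_[Q[:,:2]-[x,y],np.ones(len(Q))],Q[:,2],rcond=None)[0].round(4),len(Q))
E
python3 - <<'E'
from h import *
P=wr(['spr_on'],'w3'); tilt(P,.6546,-.186,.03,.033,.19,.206)
E
```

```text
t 17.7833 pos [ 0.6536 -0.185   0.2864] x [-1.     0.     0.003] z [-0.003  0.002 -1.   ] F [-0.2 -0.1 -0.3] op 1.002 gf 0.0
spr_on (array([ 0.6549, -0.1854,  0.0336]), 1455, 0.1976, 0.1989)
tilt [-0.0085 -0.0112  0.1975] 852
```

>>> {"method": "move_arm", "body": {
  "increments": [
    {"xyz":[10,17,0],"roll":0,"grip":100},
    {"xyz":[17.5,28,0],"roll":0,"grip":100},
    {"xyz":[17.5,28,0],"roll":0,"grip":100},
    {"xyz":[17.5,28,0],"roll":0,"grip":100},
    {"xyz":[17.5,28,0],"roll":0,"grip":100}
  ]
}}

```text
time_s: 18.25
position: [0.573, -0.0552, 0.2866]
tcp_rot: [[-1.0, 0.001, -0.003], [0.001, 1.0, 0.001], [0.003, 0.001, -1.0]]
force: [0.3, -0.1, 0.4]
opening: 0.997
grasp_force: 0.0
```

>>> {"method": "move_arm", "body": {
  "increments": [
    {"xyz":[17.5,28,0],"roll":0,"grip":100},
    {"xyz":[17.5,28,0],"roll":0,"grip":100},
    {"xyz":[17.5,28,5],"roll":0,"grip":100},
    {"xyz":[17.5,28,5],"roll":0,"grip":100},
    {"xyz":[17.5,28,10],"roll":0,"grip":80}
  ]
}}

```text
time_s: 18.67
position: [0.4862, 0.0847, 0.2679]
tcp_rot: [[-1.0, 0.001, 0.0], [0.001, 1.0, 0.0], [-0.0, 0.0, -1.0]]
force: [0.7, 0.0, 0.6]
opening: 0.973
grasp_force: 0.0
```

>>> {"method": "move_arm", "body": {
  "increments": [
    {"xyz":[17.5,28,10],"roll":0,"grip":60},
    {"xyz":[17.5,28,10],"roll":0,"grip":60},
    {"xyz":[17.5,28,10],"roll":0,"grip":60},
    {"xyz":[17.5,28,10],"roll":0,"grip":60},
    {"xyz":[17.5,28,10],"roll":0,"grip":60}
  ]
}}

```text
time_s: 19.08
position: [0.398, 0.2245, 0.217]
tcp_rot: [[-1.0, 0.001, -0.002], [0.001, 1.0, -0.0], [0.002, -0.0, -1.0]]
force: [0.4, 0.6, -0.1]
opening: 0.649
grasp_force: 0.0
```

>>> {"method": "move_arm", "body": {
  "increments": [
    {"xyz":[17.5,28,10],"roll":0,"grip":60},
    {"xyz":[17.5,27,10],"roll":0,"grip":60},
    {"xyz":[18,28,8],"roll":0,"grip":60},
    {"xyz":[0,0,0],"roll":0,"grip":60},
    {"xyz":[0,0,0],"roll":0,"grip":60}
  ]
}}

```text
time_s: 19.5
position: [0.3447, 0.3072, 0.189]
tcp_rot: [[-1.0, -0.004, -0.003], [-0.004, 1.0, -0.002], [0.003, -0.002, -1.0]]
force: [-0.5, -0.7, -0.2]
opening: 0.602
grasp_force: 0.0
```

>>> {"method": "move_arm", "body": {
  "increments": [
    {"xyz":[0,0,0],"roll":0,"grip":60},
    {"xyz":[0,0,0],"roll":0,"grip":60},
    {"xyz":[0,0,0],"roll":0,"grip":60}
  ]
}}

```text
time_s: 19.75
position: [0.3477, 0.3058, 0.1904]
tcp_rot: [[-1.0, 0.002, 0.001], [0.002, 1.0, 0.0], [-0.001, 0.0, -1.0]]
force: [-1.1, 0.6, -0.5]
opening: 0.6
grasp_force: 0.0
```

```bash
python3 - <<'E'
from h import *
wr(['large_lid','LLknob'],'w4')
E
```

```text
t 19.75 pos [0.3477 0.3058 0.1904] x [-1.     0.002 -0.001] z [ 0.001  0.    -1.   ] F [-1.1  0.6 -0.5] op 0.6 gf 0.0
large_lid (array([0.3459, 0.308 , 0.0326]), 2455, 0.0176, 0.0376)
LLknob (array([0.3455, 0.3081, 0.0083]), 212, 0.0379, 0.0391)
```

>>> {"method": "move_arm", "body": {
  "increments": [
    {"xyz":[1.3,2.5,25],"roll":0,"grip":45},
    {"xyz":[0,0,38],"roll":0,"grip":45},
    {"xyz":[0,0,38],"roll":0,"grip":45},
    {"xyz":[0,0,30],"roll":0,"grip":45},
    {"xyz":[0,0,10],"roll":0,"grip":45}
  ]
}}

```text
time_s: 20.22
position: [0.3443, 0.3073, 0.046]
tcp_rot: [[-1.0, 0.002, -0.005], [0.002, 1.0, -0.003], [0.005, -0.003, -1.0]]
force: [-0.1, -0.8, 0.1]
opening: 0.457
grasp_force: 0.0
```

>>> {"method": "move_arm", "body": {
  "increments": [
    {"xyz":[0,0,0],"roll":0,"grip":45},
    {"xyz":[0,0,0],"roll":0,"grip":45},
    {"xyz":[0,0,10],"roll":0,"grip":45},
    {"xyz":[0,0,6],"roll":0,"grip":45},
    {"xyz":[0,0,0],"roll":0,"grip":45}
  ]
}}

```text
time_s: 20.63
position: [0.346, 0.3091, 0.0336]
tcp_rot: [[-1.0, 0.001, 0.001], [0.001, 1.0, 0.0], [-0.001, 0.0, -1.0]]
force: [1.5, -0.0, 0.9]
opening: 0.452
grasp_force: 0.0
```

>>> {"method": "move_arm", "body": {
  "increments": [
    {"xyz":[0,0,0],"roll":0,"grip":45},
    {"xyz":[0,0,0],"roll":0,"grip":45},
    {"xyz":[0,0,0],"roll":0,"grip":45}
  ]
}}

```text
time_s: 20.88
position: [0.3458, 0.3093, 0.0339]
tcp_rot: [[-1.0, 0.0, 0.001], [0.0, 1.0, 0.001], [-0.001, 0.001, -1.0]]
force: [-0.1, 0.7, -0.7]
opening: 0.45
grasp_force: 0.0
```

>>> {"method": "move_arm", "body": {
  "increments": [
    {"xyz":[0,0,6],"roll":0,"grip":45},
    {"xyz":[0,0,4],"roll":0,"grip":45},
    {"xyz":[0,0,1.2],"roll":0,"grip":45},
    {"xyz":[0,0,0],"roll":0,"grip":45},
    {"xyz":[0,0,0],"roll":0,"grip":30}
  ]
}}

```text
time_s: 21.3
position: [0.3452, 0.309, 0.0218]
tcp_rot: [[-1.0, 0.0, -0.001], [0.0, 1.0, -0.0], [0.001, -0.0, -1.0]]
force: [0.5, -1.2, 0.7]
opening: 0.425
grasp_force: 0.0
```

>>> {"method": "move_arm", "body": {
  "increments": [
    {"xyz":[0,0,0],"roll":0,"grip":25},
    {"xyz":[0,0,0],"roll":0,"grip":15},
    {"xyz":[0,0,0],"roll":0,"grip":0},
    {"xyz":[0,0,0],"roll":0,"grip":0},
    {"xyz":[0,0,0],"roll":0,"grip":0}
  ]
}}

```text
time_s: 21.72
position: [0.3453, 0.309, 0.0221]
tcp_rot: [[-1.0, 0.0, -0.0], [0.0, 1.0, -0.0], [0.0, -0.0, -1.0]]
force: [0.7, 0.1, 0.5]
opening: 0.2
grasp_force: 30.0
```

>>> {"method": "move_arm", "body": {
  "increments": [
    {"xyz":[0,0,0],"roll":0,"grip":0},
    {"xyz":[0,0,0],"roll":0,"grip":0},
    {"xyz":[0,0,0],"roll":0,"grip":0}
  ]
}}

```text
time_s: 21.97
position: [0.3454, 0.3091, 0.0221]
tcp_rot: [[-1.0, 0.0, 0.0], [0.0, 1.0, -0.0], [-0.0, -0.0, -1.0]]
force: [-0.2, -0.5, 0.7]
opening: 0.197
grasp_force: 30.0
```

>>> {"method": "move_arm", "body": {
  "increments": [
    {"xyz":[0,0,-10],"roll":0,"grip":0},
    {"xyz":[0,0,-30],"roll":0,"grip":0},
    {"xyz":[0,0,-40],"roll":0,"grip":0},
    {"xyz":[0,0,-40],"roll":0,"grip":0},
    {"xyz":[0,0,-30],"roll":0,"grip":0}
  ]
}}

```text
time_s: 22.38
position: [0.3455, 0.3093, 0.1752]
tcp_rot: [[-1.0, 0.0, 0.002], [0.0, 1.0, 0.001], [-0.002, 0.001, -1.0]]
force: [0.3, 0.7, -0.9]
opening: 0.194
grasp_force: 30.0
```

>>> {"method": "move_arm", "body": {
  "increments": [
    {"xyz":[-8,-13,-30],"roll":0,"grip":0},
    {"xyz":[-14,-22,-25],"roll":0,"grip":0},
    {"xyz":[-17.5,-28,-15],"roll":0,"grip":0},
    {"xyz":[-17.5,-28,-10],"roll":0,"grip":0},
    {"xyz":[-17.5,-28,0],"roll":0,"grip":0}
  ]
}}

```text
time_s: 22.8
position: [0.4213, 0.1894, 0.2553]
tcp_rot: [[-1.0, -0.001, 0.006], [-0.001, 1.0, 0.001], [-0.006, 0.001, -1.0]]
force: [1.0, 0.3, -1.7]
opening: 0.196
grasp_force: 30.0
```

>>> {"method": "move_arm", "body": {
  "increments": [
    {"xyz":[-17.5,-28,0],"roll":0,"grip":0},
    {"xyz":[-17.5,-28,0],"roll":0,"grip":0},
    {"xyz":[-17.5,-28,0],"roll":0,"grip":0},
    {"xyz":[-17.5,-28,0],"roll":0,"grip":0},
    {"xyz":[-17.5,-28,0],"roll":0,"grip":0}
  ]
}}

```text
time_s: 23.22
position: [0.5072, 0.0487, 0.2525]
tcp_rot: [[-1.0, 0.001, -0.0], [0.001, 1.0, 0.0], [0.0, 0.0, -1.0]]
force: [1.0, -0.2, -1.1]
opening: 0.197
grasp_force: 30.0
```

>>> {"method": "move_arm", "body": {
  "increments": [
    {"xyz":[-17.5,-28,0],"roll":0,"grip":0},
    {"xyz":[-17.5,-28,0],"roll":0,"grip":0},
    {"xyz":[-17.5,-28,0],"roll":0,"grip":0},
    {"xyz":[-17.5,-28,0],"roll":0,"grip":0},
    {"xyz":[-17.5,-28,0],"roll":0,"grip":0}
  ]
}}

```text
time_s: 23.63
position: [0.5947, -0.0912, 0.2524]
tcp_rot: [[-1.0, 0.001, -0.001], [0.001, 1.0, 0.001], [0.001, 0.001, -1.0]]
force: [0.3, 0.1, -1.5]
opening: 0.196
grasp_force: 30.0
```

>>> {"method": "move_arm", "body": {
  "increments": [
    {"xyz":[-17.5,-28,0],"roll":0,"grip":0},
    {"xyz":[-17.5,-28,0],"roll":0,"grip":0},
    {"xyz":[-7.2,-10.7,0],"roll":0,"grip":0},
    {"xyz":[0,0,0],"roll":0,"grip":0},
    {"xyz":[0,0,0],"roll":0,"grip":0}
  ]
}}

```text
time_s: 24.05
position: [0.6362, -0.1568, 0.2517]
tcp_rot: [[-1.0, 0.002, -0.002], [0.002, 1.0, 0.001], [0.002, 0.001, -1.0]]
force: [0.6, -0.3, -1.6]
opening: 0.195
grasp_force: 30.0
```

>>> {"method": "move_arm", "body": {
  "increments": [
    {"xyz":[0,0,0],"roll":0,"grip":0},
    {"xyz":[0,0,0],"roll":0,"grip":0},
    {"xyz":[0,0,0],"roll":0,"grip":0},
    {"xyz":[0,0,0],"roll":0,"grip":0},
    {"xyz":[0,0,0],"roll":0,"grip":0}
  ]
}}

```text
time_s: 24.47
position: [0.6368, -0.1559, 0.2524]
tcp_rot: [[-1.0, -0.001, 0.0], [-0.001, 1.0, 0.0], [-0.0, 0.0, -1.0]]
force: [-0.2, -0.4, -1.5]
opening: 0.194
grasp_force: 30.0
```

>>> {"method": "move_arm", "body": {
  "increments": [
    {"xyz":[-9,-14,0],"roll":0,"grip":0},
    {"xyz":[-8.7,-14.7,0],"roll":0,"grip":0},
    {"xyz":[0,0,0],"roll":0,"grip":0},
    {"xyz":[0,0,0],"roll":0,"grip":0},
    {"xyz":[0,0,0],"roll":0,"grip":0}
  ]
}}

```text
time_s: 24.88
position: [0.6541, -0.1846, 0.2518]
tcp_rot: [[-1.0, 0.0, -0.001], [0.0, 1.0, 0.001], [0.001, 0.001, -1.0]]
force: [-0.5, 0.5, -1.2]
opening: 0.193
grasp_force: 30.0
```

>>> {"method": "move_arm", "body": {
  "increments": [
    {"xyz":[0,0,5],"roll":0,"grip":0},
    {"xyz":[0,0,5],"roll":0,"grip":0},
    {"xyz":[0,0,5],"roll":0,"grip":0},
    {"xyz":[0,0,5],"roll":0,"grip":0},
    {"xyz":[0,0,5],"roll":0,"grip":0}
  ]
}}

```text
time_s: 25.3
position: [0.6544, -0.185, 0.2262]
tcp_rot: [[-1.0, -0.0, -0.001], [-0.0, 1.0, 0.0], [0.001, 0.0, -1.0]]
force: [0.0, -0.1, -1.7]
opening: 0.197
grasp_force: 30.0
```

>>> {"method": "move_arm", "body": {
  "increments": [
    {"xyz":[0,0,0],"roll":0,"grip":0},
    {"xyz":[0,0,3],"roll":0,"grip":0},
    {"xyz":[0,0,3],"roll":0,"grip":0},
    {"xyz":[0,0,3],"roll":0,"grip":0},
    {"xyz":[0,0,2],"roll":0,"grip":0}
  ]
}}

```text
time_s: 25.72
position: [0.6546, -0.1854, 0.2157]
tcp_rot: [[-1.0, 0.0, -0.0], [0.0, 1.0, 0.0], [0.0, 0.0, -1.0]]
force: [0.8, 0.3, -1.2]
opening: 0.196
grasp_force: 30.0
```

>>> {"method": "move_arm", "body": {
  "increments": [
    {"xyz":[0,0,1],"roll":0,"grip":0},
    {"xyz":[0,0,1],"roll":0,"grip":0},
    {"xyz":[0,0,0],"roll":0,"grip":0},
    {"xyz":[0,0,0],"roll":0,"grip":0}
  ]
}}

```text
time_s: 26.05
position: [0.6547, -0.1854, 0.2141]
tcp_rot: [[-1.0, 0.0, 0.0], [0.0, 1.0, -0.0], [-0.0, -0.0, -1.0]]
force: [-0.2, -0.0, -1.1]
opening: 0.191
grasp_force: 30.0
```

>>> {"method": "move_arm", "body": {
  "increments": [
    {"xyz":[0,0,0.8],"roll":0,"grip":0},
    {"xyz":[0,0,0],"roll":0,"grip":0},
    {"xyz":[0,0,0],"roll":0,"grip":0}
  ]
}}

```text
time_s: 26.3
position: [0.6547, -0.1854, 0.2133]
tcp_rot: [[-1.0, 0.0, 0.0], [0.0, 1.0, -0.0], [-0.0, -0.0, -1.0]]
force: [0.3, -0.1, -0.4]
opening: 0.196
grasp_force: 30.0
```

>>> {"method": "move_arm", "body": {
  "increments": [
    {"xyz":[0,0,0.7],"roll":0,"grip":0},
    {"xyz":[0,0,0],"roll":0,"grip":0},
    {"xyz":[0,0,0],"roll":0,"grip":0}
  ]
}}

```text
time_s: 26.55
position: [0.6546, -0.1853, 0.2125]
tcp_rot: [[-1.0, 0.0, -0.0], [0.0, 1.0, 0.0], [0.0, 0.0, -1.0]]
force: [-0.4, -0.5, -0.3]
opening: 0.198
grasp_force: 30.0
```

>>> {"method": "move_arm", "body": {
  "increments": [
    {"xyz":[0,0,0.5],"roll":0,"grip":0},
    {"xyz":[0,0,0],"roll":0,"grip":0},
    {"xyz":[0,0,0],"roll":0,"grip":0}
  ]
}}

```text
time_s: 26.8
position: [0.6547, -0.1854, 0.2121]
tcp_rot: [[-1.0, 0.0, 0.0], [0.0, 1.0, -0.0], [-0.0, -0.0, -1.0]]
force: [0.0, -0.3, -1.3]
opening: 0.198
grasp_force: 30.0
```

>>> {"method": "move_arm", "body": {
  "increments": [
    {"xyz":[0,0,0.5],"roll":0,"grip":0},
    {"xyz":[0,0,0],"roll":0,"grip":0},
    {"xyz":[0,0,0],"roll":0,"grip":0}
  ]
}}

```text
time_s: 27.05
position: [0.6548, -0.1855, 0.212]
tcp_rot: [[-1.0, 0.0, 0.001], [0.0, 1.0, -0.0], [-0.001, -0.0, -1.0]]
force: [1.0, -0.5, 1.8]
opening: 0.193
grasp_force: 30.0
```

>>> {"method": "move_arm", "body": {
  "increments": [
    {"xyz":[0,0,0.4],"roll":0,"grip":0},
    {"xyz":[0,0,0],"roll":0,"grip":0},
    {"xyz":[0,0,0],"roll":0,"grip":0}
  ]
}}

```text
time_s: 27.3
position: [0.6549, -0.1855, 0.2119]
tcp_rot: [[-1.0, 0.0, 0.001], [0.0, 1.0, -0.0], [-0.001, -0.0, -1.0]]
force: [-1.8, 1.1, 5.0]
opening: 0.194
grasp_force: 30.0
```

>>> {"method": "move_arm", "body": {
  "increments": [
    {"xyz":[0,0,-0.3],"roll":0,"grip":25},
    {"xyz":[0,0,0],"roll":0,"grip":35},
    {"xyz":[0,0,0],"roll":0,"grip":45},
    {"xyz":[0,0,0],"roll":0,"grip":55},
    {"xyz":[0,0,0],"roll":0,"grip":55}
  ]
}}

```text
time_s: 27.72
position: [0.6545, -0.1853, 0.2108]
tcp_rot: [[-1.0, 0.0, -0.001], [0.0, 1.0, 0.0], [0.001, 0.0, -1.0]]
force: [1.0, -0.9, 0.6]
opening: 0.466
grasp_force: 0.0
```

>>> {"method": "move_arm", "body": {
  "increments": [
    {"xyz":[0,0,-8],"roll":0,"grip":60},
    {"xyz":[0,0,-20],"roll":0,"grip":80},
    {"xyz":[0,0,-35],"roll":0,"grip":90},
    {"xyz":[0,0,-30],"roll":0,"grip":90},
    {"xyz":[0,0,-15],"roll":0,"grip":90}
  ]
}}

```text
time_s: 28.13
position: [0.6564, -0.1861, 0.3248]
tcp_rot: [[-1.0, 0.0, 0.007], [0.0, 1.0, -0.003], [-0.007, -0.003, -1.0]]
force: [0.6, -0.3, 1.3]
opening: 0.816
grasp_force: 0.0
```

>>> {"method": "move_arm", "body": {
  "increments": [
    {"xyz":[0,0,0],"roll":0,"grip":90},
    {"xyz":[0,0,0],"roll":0,"grip":90},
    {"xyz":[0,0,0],"roll":0,"grip":90},
    {"xyz":[0,0,0],"roll":0,"grip":90}
  ]
}}

```text
time_s: 28.47
position: [0.6536, -0.1849, 0.3171]
tcp_rot: [[-1.0, 0.0, -0.004], [0.0, 1.0, 0.002], [0.004, 0.002, -1.0]]
force: [0.5, 0.2, 0.6]
opening: 0.897
grasp_force: 0.0
```

```bash
cat >> h.py <<'E'
TG['LLon']=(.655,-.185,.198,.235,.033,.045);TG['LLkon']=(.655,-.185,.222,.235,.009,.025)
E
python3 - <<'E'
from h import *
P=wr(['LLon','LLkon'],'w5'); tilt(P,.6549,-.1856,.014,.03,.196,.214)
E
```

```text
t 28.4667 pos [ 0.6536 -0.1849  0.3171] x [-1.     0.     0.004] z [-0.004  0.002 -1.   ] F [0.5 0.2 0.6] op 0.897 gf 0.0
LLon (array([ 0.6548, -0.1854,  0.033 ]), 3590, 0.2074, 0.2275)
LLkon (array([ 0.6548, -0.1852,  0.0084]), 312, 0.2276, 0.2288)
tilt [0.0192 0.0048 0.2073] 2319
```

View pics/w5.png

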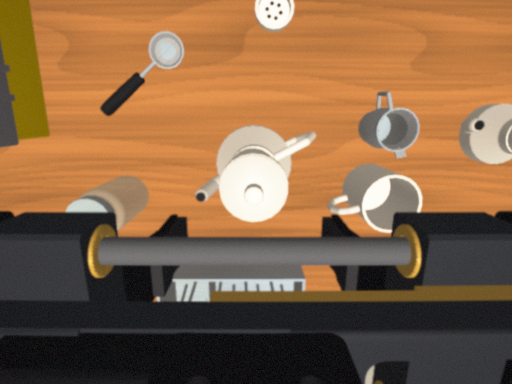

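The large stack is done. In the wrist picture the lid is centred at (254,190), and its knob top measures 0.228 m, as it should when fully home. Next is the small spreader.

>>> {"method": "move_arm", "body": {
  "increments": [
    {"xyz":[14,2,0],"roll":0,"grip":90},
    {"xyz":[28,4,0],"roll":0,"grip":90},
    {"xyz":[28,4,0],"roll":0,"grip":90},
    {"xyz":[28,4,10],"roll":0,"grip":90},
    {"xyz":[28,4,20],"roll":0,"grip":90}
  ]
}}

```text
time_s: 28.93
position: [0.5285, -0.1676, 0.2902]
tcp_rot: [[-1.0, -0.0, 0.003], [-0.0, 1.0, -0.002], [-0.003, -0.002, -1.0]]
force: [0.5, -0.2, -0.1]
opening: 0.9
grasp_force: 0.0
```

>>> {"method": "move_arm", "body": {
  "increments": [
    {"xyz":[28,4,25],"roll":0,"grip":90},
    {"xyz":[28,4,25],"roll":0,"grip":90},
    {"xyz":[18,2,25],"roll":0,"grip":90},
    {"xyz":[10.6,1.5,24],"roll":0,"grip":90},
    {"xyz":[0,0,0],"roll":0,"grip":90}
  ]
}}

```text
time_s: 29.35
position: [0.4379, -0.1526, 0.186]
tcp_rot: [[-1.0, 0.001, -0.012], [0.001, 1.0, 0.008], [0.012, 0.008, -1.0]]
force: [-0.9, 0.5, 0.3]
opening: 0.903
grasp_force: 0.0
```

>>> {"method": "move_arm", "body": {
  "increments": [
    {"xyz":[0,0,0],"roll":0,"grip":90},
    {"xyz":[0,0,0],"roll":0,"grip":90},
    {"xyz":[0,0,0],"roll":0,"grip":90},
    {"xyz":[0,0,0],"roll":0,"grip":90}
  ]
}}

```text
time_s: 29.68
position: [0.4459, -0.1567, 0.1917]
tcp_rot: [[-1.0, -0.0, 0.003], [-0.0, 1.0, -0.002], [-0.003, -0.002, -1.0]]
force: [0.3, -0.5, -0.2]
opening: 0.9
grasp_force: 0.0
```

```bash
python3 - <<'E'
from h import *
wr(['small_spreader','small_lid','SLknob'])
E
```

```text
t 29.6833 pos [ 0.4459 -0.1567  0.1917] x [-1.    -0.    -0.003] z [ 0.003 -0.002 -1.   ] F [ 0.3 -0.5 -0.2] op 0.9 gf 0.0
small_spreader (array([ 0.4428, -0.1567,  0.0266]), 680, 0.0277, 0.0291)
small_lid (array([ 0.3494, -0.2857,  0.026 ]), 1884, 0.0165, 0.0366)
SLknob (array([ 0.3493, -0.2855,  0.0069]), 194, 0.0365, 0.038)
```

>>> {"method": "move_arm", "body": {
  "increments": [
    {"xyz":[1,0,30],"roll":0,"grip":90},
    {"xyz":[0,0,38],"roll":0,"grip":90},
    {"xyz":[0,0,38],"roll":0,"grip":90},
    {"xyz":[0,0,34],"roll":0,"grip":90},
    {"xyz":[0,0,10],"roll":0,"grip":90}
  ]
}}

```text
time_s: 30.15
position: [0.442, -0.155, 0.037]
tcp_rot: [[-1.0, 0.0, -0.004], [0.0, 1.0, 0.003], [0.004, 0.003, -1.0]]
force: [0.4, 0.7, -0.1]
opening: 0.9
grasp_force: 0.0
```

>>> {"method": "move_arm", "body": {
  "increments": [
    {"xyz":[0,0,0],"roll":0,"grip":90},
    {"xyz":[0,0,0],"roll":0,"grip":90},
    {"xyz":[0,0,12],"roll":0,"grip":90},
    {"xyz":[0,0,12],"roll":0,"grip":90},
    {"xyz":[0,0,0],"roll":0,"grip":90}
  ]
}}

```text
time_s: 30.57
position: [0.4439, -0.1563, 0.0169]
tcp_rot: [[-1.0, 0.0, 0.001], [0.0, 1.0, -0.001], [-0.001, -0.001, -1.0]]
force: [-0.7, 0.1, -0.9]
opening: 0.903
grasp_force: 0.0
```

>>> {"method": "move_arm", "body": {
  "increments": [
    {"xyz":[0,0,0],"roll":0,"grip":90},
    {"xyz":[0,0,0],"roll":0,"grip":90},
    {"xyz":[0,0,0],"roll":0,"grip":90}
  ]
}}

```text
time_s: 30.82
position: [0.4439, -0.1563, 0.0177]
tcp_rot: [[-1.0, 0.0, 0.002], [0.0, 1.0, -0.001], [-0.002, -0.001, -1.0]]
force: [-0.3, 0.5, 0.4]
opening: 0.898
grasp_force: 0.0
```

>>> {"method": "move_arm", "body": {
  "increments": [
    {"xyz":[0,0,7],"roll":0,"grip":90},
    {"xyz":[0,0,4],"roll":0,"grip":90},
    {"xyz":[0,0,2],"roll":0,"grip":90},
    {"xyz":[0,0,0],"roll":0,"grip":75},
    {"xyz":[0,0,0],"roll":0,"grip":65}
  ]
}}

```text
time_s: 31.23
position: [0.4428, -0.1557, 0.0031]
tcp_rot: [[-1.0, 0.0, -0.001], [0.0, 1.0, 0.0], [0.001, 0.0, -1.0]]
force: [-0.1, -0.4, 0.7]
opening: 0.816
grasp_force: 0.0
```

>>> {"method": "move_arm", "body": {
  "increments": [
    {"xyz":[0,0,0],"roll":0,"grip":55},
    {"xyz":[0,0,0],"roll":0,"grip":30},
    {"xyz":[0,0,0],"roll":0,"grip":0},
    {"xyz":[0,0,0],"roll":0,"grip":0},
    {"xyz":[0,0,0],"roll":0,"grip":0}
  ]
}}

```text
time_s: 31.65
position: [0.4431, -0.1559, 0.0035]
tcp_rot: [[-1.0, 0.0, 0.0], [0.0, 1.0, -0.0], [-0.0, -0.0, -1.0]]
force: [0.3, -0.5, -0.1]
opening: 0.613
grasp_force: 30.0
```

>>> {"method": "move_arm", "body": {
  "increments": [
    {"xyz":[0,0,0],"roll":0,"grip":0},
    {"xyz":[0,0,0],"roll":0,"grip":0},
    {"xyz":[0,0,0],"roll":0,"grip":0}
  ]
}}

```text
time_s: 31.9
position: [0.4432, -0.1559, 0.0035]
tcp_rot: [[-1.0, 0.0, 0.0], [0.0, 1.0, -0.0], [-0.0, -0.0, -1.0]]
force: [0.5, -0.9, 0.5]
opening: 0.615
grasp_force: 30.0
```

>>> {"method": "move_arm", "body": {
  "increments": [
    {"xyz":[0,0,-15],"roll":0,"grip":0},
    {"xyz":[0,0,-35],"roll":0,"grip":0},
    {"xyz":[0,0,-40],"roll":0,"grip":0},
    {"xyz":[0,0,-40],"roll":0,"grip":0},
    {"xyz":[0,0,-35],"roll":0,"grip":0}
  ]
}}

```text
time_s: 32.32
position: [0.4426, -0.1555, 0.1704]
tcp_rot: [[-1.0, 0.0, -0.0], [0.0, 1.0, 0.0], [0.0, 0.0, -1.0]]
force: [-0.1, 0.2, -2.1]
opening: 0.613
grasp_force: 30.0
```

>>> {"method": "move_arm", "body": {
  "increments": [
    {"xyz":[-8,11,-20],"roll":0,"grip":0},
    {"xyz":[-18,24,-5],"roll":0,"grip":0},
    {"xyz":[-18,24,0],"roll":0,"grip":0},
    {"xyz":[-18,24,0],"roll":0,"grip":0},
    {"xyz":[-18,24,0],"roll":0,"grip":0}
  ]
}}

```text
time_s: 32.73
position: [0.5232, -0.0476, 0.1937]
tcp_rot: [[-1.0, 0.001, -0.0], [0.001, 1.0, 0.0], [0.0, 0.0, -1.0]]
force: [-1.0, 0.4, -0.8]
opening: 0.615
grasp_force: 30.0
```

>>> {"method": "move_arm", "body": {
  "increments": [
    {"xyz":[-18,24,0],"roll":0,"grip":0},
    {"xyz":[-18,24,0],"roll":0,"grip":0},
    {"xyz":[-18,24,0],"roll":0,"grip":0},
    {"xyz":[-18,24,0],"roll":0,"grip":0},
    {"xyz":[-12,16,0],"roll":0,"grip":0}
  ]
}}

```text
time_s: 33.15
position: [0.6079, 0.0656, 0.193]
tcp_rot: [[-1.0, -0.001, -0.0], [-0.001, 1.0, 0.001], [0.0, 0.001, -1.0]]
force: [0.5, -0.4, -0.7]
opening: 0.619
grasp_force: 30.0
```

>>> {"method": "move_arm", "body": {
  "increments": [
    {"xyz":[-5,10,0],"roll":0,"grip":0},
    {"xyz":[0,0,0],"roll":0,"grip":0},
    {"xyz":[0,0,0],"roll":0,"grip":0},
    {"xyz":[0,0,0],"roll":0,"grip":0}
  ]
}}

```text
time_s: 33.48
position: [0.6108, 0.0722, 0.1931]
tcp_rot: [[-1.0, 0.001, -0.002], [0.001, 1.0, -0.001], [0.002, -0.001, -1.0]]
force: [-0.6, -0.2, -0.8]
opening: 0.615
grasp_force: 30.0
```

```bash
python3 - <<'E'
from h import *
P=wr(['small_pot'],'w6')
E
```

```text
t 33.4833 pos [0.6108 0.0722 0.1931] x [-1.     0.001  0.002] z [-0.002 -0.001 -1.   ] F [-0.6 -0.2 -0.8] op 0.615 gf 30.0
small_pot (array([0.6128, 0.1738, 0.0239]), 869, 0.1365, 0.1382)
```

>>> {"method": "move_arm", "body": {
  "increments": [
    {"xyz":[-0.9,15,0],"roll":0,"grip":0},
    {"xyz":[0,30,0],"roll":0,"grip":0},
    {"xyz":[0,30,0],"roll":0,"grip":0},
    {"xyz":[0,18,0],"roll":0,"grip":0},
    {"xyz":[0,8.5,0],"roll":0,"grip":0}
  ]
}}

```text
time_s: 33.95
position: [0.6123, 0.1771, 0.1936]
tcp_rot: [[-1.0, -0.001, -0.0], [-0.001, 1.0, 0.001], [0.0, 0.001, -1.0]]
force: [0.6, 0.3, 0.1]
opening: 0.613
grasp_force: 30.0
```

>>> {"method": "move_arm", "body": {
  "increments": [
    {"xyz":[0,0,0],"roll":0,"grip":0},
    {"xyz":[0,0,10],"roll":0,"grip":0},
    {"xyz":[0,0,15],"roll":0,"grip":0},
    {"xyz":[0,0,10],"roll":0,"grip":0},
    {"xyz":[0,0,0],"roll":0,"grip":0}
  ]
}}

```text
time_s: 34.37
position: [0.6109, 0.1729, 0.1553]
tcp_rot: [[-1.0, 0.002, -0.006], [0.002, 1.0, -0.001], [0.006, -0.001, -1.0]]
force: [-0.5, 0.0, -1.5]
opening: 0.613
grasp_force: 30.0
```

>>> {"method": "move_arm", "body": {
  "increments": [
    {"xyz":[0,0,0],"roll":0,"grip":0},
    {"xyz":[0,0,0],"roll":0,"grip":0},
    {"xyz":[0,0,0],"roll":0,"grip":0}
  ]
}}

```text
time_s: 34.62
position: [0.6137, 0.1742, 0.1591]
tcp_rot: [[-1.0, 0.001, 0.001], [0.001, 1.0, 0.0], [-0.001, 0.0, -1.0]]
force: [-0.0, 0.0, -0.4]
opening: 0.61
grasp_force: 30.0
```

>>> {"method": "move_arm", "body": {
  "increments": [
    {"xyz":[0,0,4],"roll":0,"grip":0},
    {"xyz":[0,0,4],"roll":0,"grip":0},
    {"xyz":[0,0,4],"roll":0,"grip":0},
    {"xyz":[0,0,4],"roll":0,"grip":0},
    {"xyz":[0,0,3],"roll":0,"grip":0}
  ]
}}

```text
time_s: 35.03
position: [0.6127, 0.1747, 0.1387]
tcp_rot: [[-1.0, 0.0, -0.001], [0.0, 1.0, -0.0], [0.001, -0.0, -1.0]]
force: [0.3, 0.9, 0.0]
opening: 0.619
grasp_force: 30.0
```

>>> {"method": "move_arm", "body": {
  "increments": [
    {"xyz":[0,0,2],"roll":0,"grip":0},
    {"xyz":[0,0,2],"roll":0,"grip":0},
    {"xyz":[0,0,1],"roll":0,"grip":0},
    {"xyz":[0,0,0],"roll":0,"grip":0},
    {"xyz":[0,0,0],"roll":0,"grip":0}
  ]
}}

```text
time_s: 35.45
position: [0.6131, 0.1746, 0.1345]
tcp_rot: [[-1.0, 0.0, 0.0], [0.0, 1.0, -0.0], [-0.0, -0.0, -1.0]]
force: [0.7, 0.4, -0.7]
opening: 0.613
grasp_force: 30.0
```

>>> {"method": "move_arm", "body": {
  "increments": [
    {"xyz":[0,0,1],"roll":0,"grip":0},
    {"xyz":[0,0,1],"roll":0,"grip":0},
    {"xyz":[0,0,0.8],"roll":0,"grip":0},
    {"xyz":[0,0,0],"roll":0,"grip":0},
    {"xyz":[0,0,0],"roll":0,"grip":0}
  ]
}}

```text
time_s: 35.87
position: [0.613, 0.1746, 0.1316]
tcp_rot: [[-1.0, 0.0, -0.0], [0.0, 1.0, -0.0], [0.0, -0.0, -1.0]]
force: [0.1, -0.5, -0.7]
opening: 0.619
grasp_force: 30.0
```

>>> {"method": "move_arm", "body": {
  "increments": [
    {"xyz":[0,0,0.7],"roll":0,"grip":0},
    {"xyz":[0,0,0],"roll":0,"grip":0},
    {"xyz":[0,0,0],"roll":0,"grip":0}
  ]
}}

```text
time_s: 36.12
position: [0.613, 0.1746, 0.1309]
tcp_rot: [[-1.0, 0.0, -0.0], [0.0, 1.0, -0.0], [0.0, -0.0, -1.0]]
force: [-1.5, -0.2, -2.0]
opening: 0.614
grasp_force: 30.0
```

>>> {"method": "move_arm", "body": {
  "increments": [
    {"xyz":[0,0,0.6],"roll":0,"grip":0},
    {"xyz":[0,0,0],"roll":0,"grip":0},
    {"xyz":[0,0,0],"roll":0,"grip":0}
  ]
}}

```text
time_s: 36.37
position: [0.6131, 0.1746, 0.1306]
tcp_rot: [[-1.0, 0.0, 0.0], [0.0, 1.0, 0.0], [-0.0, 0.0, -1.0]]
force: [0.1, -0.2, 0.4]
opening: 0.613
grasp_force: 30.0
```

>>> {"method": "move_arm", "body": {
  "increments": [
    {"xyz":[0,0,0.5],"roll":0,"grip":0},
    {"xyz":[0,0,0],"roll":0,"grip":0},
    {"xyz":[0,0,0],"roll":0,"grip":0}
  ]
}}

```text
time_s: 36.62
position: [0.6132, 0.1746, 0.1305]
tcp_rot: [[-1.0, 0.0, 0.001], [0.0, 1.0, 0.0], [-0.001, 0.0, -1.0]]
force: [-1.8, 0.4, 4.9]
opening: 0.613
grasp_force: 30.0
```

Contact came at the expected height. I'll release, lift and look.

>>> {"method": "move_arm", "body": {
  "increments": [
    {"xyz":[0,0,-0.3],"roll":0,"grip":67},
    {"xyz":[0,0,0],"roll":0,"grip":75},
    {"xyz":[0,0,0],"roll":0,"grip":85},
    {"xyz":[0,0,0],"roll":0,"grip":90},
    {"xyz":[0,0,0],"roll":0,"grip":90}
  ]
}}

```text
time_s: 37.03
position: [0.6129, 0.1746, 0.1297]
tcp_rot: [[-1.0, 0.0, -0.0], [0.0, 1.0, -0.0], [0.0, -0.0, -1.0]]
force: [-0.2, -0.1, -1.0]
opening: 0.861
grasp_force: 0.0
```

>>> {"method": "move_arm", "body": {
  "increments": [
    {"xyz":[0,0,-8],"roll":0,"grip":90},
    {"xyz":[0,0,-20],"roll":0,"grip":90},
    {"xyz":[0,0,-35],"roll":0,"grip":90},
    {"xyz":[0,0,-35],"roll":0,"grip":90},
    {"xyz":[0,0,-20],"roll":0,"grip":90}
  ]
}}

```text
time_s: 37.45
position: [0.6147, 0.1749, 0.2527]
tcp_rot: [[-1.0, 0.0, 0.006], [0.0, 1.0, 0.001], [-0.006, 0.001, -1.0]]
force: [1.0, 0.1, -0.1]
opening: 0.899
grasp_force: 0.0
```

>>> {"method": "move_arm", "body": {
  "increments": [
    {"xyz":[0,0,0],"roll":0,"grip":90},
    {"xyz":[0,0,0],"roll":0,"grip":80},
    {"xyz":[0,0,0],"roll":0,"grip":60},
    {"xyz":[0,0,0],"roll":0,"grip":60}
  ]
}}

```text
time_s: 37.78
position: [0.6118, 0.1745, 0.2464]
tcp_rot: [[-1.0, 0.0, -0.004], [0.0, 1.0, -0.0], [0.004, -0.0, -1.0]]
force: [0.3, -0.0, -0.0]
opening: 0.75
grasp_force: 0.0
```

```bash
cat >> h.py <<'E'
TG['sspr_on']=(.613,.174,.145,.166,.027,.04)
E
python3 - <<'E'
from h import *
P=wr(['sspr_on'],'w7'); tilt(P,.613,.174,.0235,.0265,.147,.163)
E
```

```text
t 37.7833 pos [0.6118 0.1745 0.2464] x [-1.     0.     0.004] z [-0.004 -0.    -1.   ] F [ 0.3 -0.  -0. ] op 0.75 gf 0.0
sspr_on (array([0.6129, 0.1747, 0.0266]), 1099, 0.1547, 0.1561)
tilt [0.0181 0.0154 0.1549] 571
```

>>> {"method": "move_arm", "body": {
  "increments": [
    {"xyz":[8,-13,0],"roll":0,"grip":60},
    {"xyz":[15,-26.3,0],"roll":0,"grip":60},
    {"xyz":[15,-26.3,0],"roll":0,"grip":60},
    {"xyz":[15,-26.3,0],"roll":0,"grip":60},
    {"xyz":[15,-26.3,0],"roll":0,"grip":60}
  ]
}}

```text
time_s: 38.25
position: [0.5434, 0.0556, 0.2467]
tcp_rot: [[-1.0, -0.0, -0.003], [-0.0, 1.0, 0.0], [0.003, 0.0, -1.0]]
force: [-0.3, -0.2, 0.9]
opening: 0.6
grasp_force: 0.0
```

>>> {"method": "move_arm", "body": {
  "increments": [
    {"xyz":[15,-26.3,0],"roll":0,"grip":60},
    {"xyz":[15,-26.3,0],"roll":0,"grip":60},
    {"xyz":[15,-26.3,0],"roll":0,"grip":60},
    {"xyz":[15,-26.3,0],"roll":0,"grip":60},
    {"xyz":[15,-26.3,0],"roll":0,"grip":60}
  ]
}}

```text
time_s: 38.67
position: [0.4684, -0.0758, 0.2471]
tcp_rot: [[-1.0, -0.0, -0.002], [-0.0, 1.0, 0.001], [0.002, 0.001, -1.0]]
force: [-0.5, -1.0, -0.0]
opening: 0.605
grasp_force: 0.0
```

>>> {"method": "move_arm", "body": {
  "increments": [
    {"xyz":[15,-26.3,5],"roll":0,"grip":60},
    {"xyz":[15,-26.3,10],"roll":0,"grip":60},
    {"xyz":[15,-26.3,10],"roll":0,"grip":60},
    {"xyz":[15,-26.3,10],"roll":0,"grip":60},
    {"xyz":[15,-26.3,10],"roll":0,"grip":60}
  ]
}}

```text
time_s: 39.08
position: [0.3935, -0.2072, 0.2019]
tcp_rot: [[-1.0, 0.0, -0.001], [0.0, 1.0, 0.001], [0.001, 0.001, -1.0]]
force: [0.6, -0.5, 0.4]
opening: 0.598
grasp_force: 0.0
```

>>> {"method": "move_arm", "body": {
  "increments": [
    {"xyz":[15,-26.3,8],"roll":0,"grip":60},
    {"xyz":[15,-26.3,5],"roll":0,"grip":45},
    {"xyz":[10,-17,0],"roll":0,"grip":45},
    {"xyz":[5.2,-8.6,0],"roll":0,"grip":45},
    {"xyz":[0,0,0],"roll":0,"grip":45}
  ]
}}

```text
time_s: 39.5
position: [0.3489, -0.2861, 0.1894]
tcp_rot: [[-1.0, 0.003, -0.001], [0.003, 1.0, 0.001], [0.001, 0.001, -1.0]]
force: [0.5, -0.4, -0.5]
opening: 0.468
grasp_force: 0.0
```

>>> {"method": "move_arm", "body": {
  "increments": [
    {"xyz":[0,0,0],"roll":0,"grip":45},
    {"xyz":[0,0,0],"roll":0,"grip":45},
    {"xyz":[0,0,0],"roll":0,"grip":45},
    {"xyz":[0,0,0],"roll":0,"grip":45}
  ]
}}

```text
time_s: 39.83
position: [0.3502, -0.2836, 0.1902]
tcp_rot: [[-1.0, -0.002, 0.0], [-0.002, 1.0, 0.0], [-0.0, 0.0, -1.0]]
force: [0.5, 0.3, 0.2]
opening: 0.45
grasp_force: 0.0
```

```bash
python3 - <<'E'
from h import *
wr(['small_lid','SLknob'],'w8')
E
```

```text
t 39.8333 pos [ 0.3502 -0.2836  0.1902] x [-1.    -0.002 -0.   ] z [ 0.  0. -1.] F [0.5 0.3 0.2] op 0.45 gf 0.0
small_lid (array([ 0.3487, -0.2853,  0.0256]), 1512, 0.0166, 0.0367)
SLknob (array([ 0.3484, -0.2853,  0.0069]), 150, 0.0367, 0.0382)
```

View pics/w8.png

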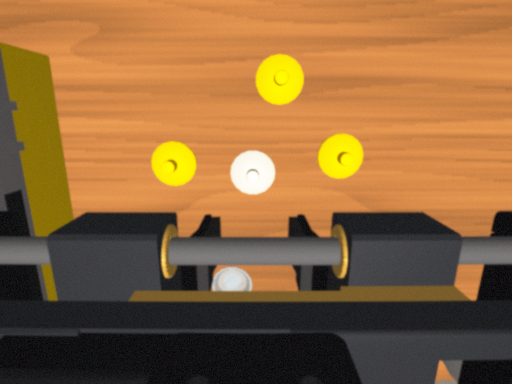

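The white lid at (252,172) is centred below the fingers. The yellow ones at (173,163), (341,156) and (280,79) are clear of them.

>>> {"method": "move_arm", "body": {
  "increments": [
    {"xyz":[1,0,25],"roll":0,"grip":40},
    {"xyz":[0,0,38],"roll":0,"grip":40},
    {"xyz":[0,0,38],"roll":0,"grip":40},
    {"xyz":[0,0,30],"roll":0,"grip":40},
    {"xyz":[0,0,10],"roll":0,"grip":40}
  ]
}}

```text
time_s: 40.3
position: [0.3477, -0.2826, 0.0459]
tcp_rot: [[-1.0, -0.001, -0.004], [-0.001, 1.0, 0.005], [0.004, 0.005, -1.0]]
force: [0.4, 0.8, -1.1]
opening: 0.403
grasp_force: 0.0
```

>>> {"method": "move_arm", "body": {
  "increments": [
    {"xyz":[0,0,0],"roll":0,"grip":40},
    {"xyz":[0,0,0],"roll":0,"grip":40},
    {"xyz":[0,0,0],"roll":0,"grip":40},
    {"xyz":[0,0,10],"roll":0,"grip":40},
    {"xyz":[0,0,7],"roll":0,"grip":40}
  ]
}}

```text
time_s: 40.72
position: [0.3498, -0.2858, 0.0334]
tcp_rot: [[-1.0, -0.0, 0.003], [-0.0, 1.0, -0.003], [-0.003, -0.003, -1.0]]
force: [0.6, 0.2, 0.2]
opening: 0.4
grasp_force: 0.0
```

>>> {"method": "move_arm", "body": {
  "increments": [
    {"xyz":[0,0,0],"roll":0,"grip":40},
    {"xyz":[0,0,0],"roll":0,"grip":40},
    {"xyz":[0,0,5],"roll":0,"grip":40},
    {"xyz":[0,0,3],"roll":0,"grip":40},
    {"xyz":[0,0,1.5],"roll":0,"grip":40}
  ]
}}

```text
time_s: 41.13
position: [0.3487, -0.2847, 0.0225]
tcp_rot: [[-1.0, 0.0, 0.0], [0.0, 1.0, -0.0], [-0.0, -0.0, -1.0]]
force: [-0.0, 1.1, -0.0]
opening: 0.401
grasp_force: 0.0
```

>>> {"method": "move_arm", "body": {
  "increments": [
    {"xyz":[0,0,0],"roll":0,"grip":35},
    {"xyz":[0,0,0],"roll":0,"grip":28},
    {"xyz":[0,0,0],"roll":0,"grip":20},
    {"xyz":[0,0,0],"roll":0,"grip":10},
    {"xyz":[0,0,0],"roll":0,"grip":0}
  ]
}}

```text
time_s: 41.55
position: [0.3488, -0.2848, 0.0227]
tcp_rot: [[-1.0, 0.0, 0.0], [0.0, 1.0, -0.0], [-0.0, -0.0, -1.0]]
force: [-1.0, -0.6, -1.1]
opening: 0.165
grasp_force: 30.0
```

>>> {"method": "move_arm", "body": {
  "increments": [
    {"xyz":[0,0,0],"roll":0,"grip":0},
    {"xyz":[0,0,0],"roll":0,"grip":0},
    {"xyz":[0,0,0],"roll":0,"grip":0},
    {"xyz":[0,0,0],"roll":0,"grip":0},
    {"xyz":[0,0,0],"roll":0,"grip":0}
  ]
}}

```text
time_s: 41.97
position: [0.3487, -0.2847, 0.0226]
tcp_rot: [[-1.0, 0.0, -0.0], [0.0, 1.0, 0.0], [0.0, 0.0, -1.0]]
force: [-0.6, 0.5, -0.4]
opening: 0.159
grasp_force: 30.0
```

>>> {"method": "move_arm", "body": {
  "increments": [
    {"xyz":[0,0,-10],"roll":0,"grip":0},
    {"xyz":[0,0,-30],"roll":0,"grip":0},
    {"xyz":[0,0,-40],"roll":0,"grip":0},
    {"xyz":[0,0,-40],"roll":0,"grip":0},
    {"xyz":[0,0,-30],"roll":0,"grip":0}
  ]
}}

```text
time_s: 42.38
position: [0.3489, -0.2849, 0.1752]
tcp_rot: [[-1.0, 0.0, 0.001], [0.0, 1.0, -0.001], [-0.001, -0.001, -1.0]]
force: [0.1, -0.7, -0.6]
opening: 0.16
grasp_force: 30.0
```

>>> {"method": "move_arm", "body": {
  "increments": [
    {"xyz":[-8,13,-25],"roll":0,"grip":0},
    {"xyz":[-15,26.3,-15],"roll":0,"grip":0},
    {"xyz":[-15,26.3,0],"roll":0,"grip":0},
    {"xyz":[-15,26.3,0],"roll":0,"grip":0},
    {"xyz":[-15,26.3,0],"roll":0,"grip":0}
  ]
}}

```text
time_s: 42.8
position: [0.417, -0.1653, 0.2132]
tcp_rot: [[-1.0, 0.001, 0.001], [0.001, 1.0, -0.001], [-0.001, -0.001, -1.0]]
force: [0.1, -0.2, -0.9]
opening: 0.162
grasp_force: 30.0
```

>>> {"method": "move_arm", "body": {
  "increments": [
    {"xyz":[-15,26.3,0],"roll":0,"grip":0},
    {"xyz":[-15,26.3,0],"roll":0,"grip":0},
    {"xyz":[-15,26.3,0],"roll":0,"grip":0},
    {"xyz":[-15,26.3,0],"roll":0,"grip":0},
    {"xyz":[-15,26.3,0],"roll":0,"grip":0}
  ]
}}

```text
time_s: 43.22
position: [0.4918, -0.0334, 0.2125]
tcp_rot: [[-1.0, 0.0, -0.001], [0.0, 1.0, 0.0], [0.001, 0.0, -1.0]]
force: [0.2, -1.8, -0.8]
opening: 0.157
grasp_force: 30.0
```

>>> {"method": "move_arm", "body": {
  "increments": [
    {"xyz":[-15,26.3,0],"roll":0,"grip":0},
    {"xyz":[-15,26.3,0],"roll":0,"grip":0},
    {"xyz":[-15,26.3,0],"roll":0,"grip":0},
    {"xyz":[-15,26.3,0],"roll":0,"grip":0},
    {"xyz":[-15,26.3,0],"roll":0,"grip":0}
  ]
}}

```text
time_s: 43.63
position: [0.5668, 0.098, 0.2123]
tcp_rot: [[-1.0, -0.0, -0.001], [-0.0, 1.0, -0.0], [0.001, -0.0, -1.0]]
force: [0.1, -0.5, -0.4]
opening: 0.158
grasp_force: 30.0
```

>>> {"method": "move_arm", "body": {
  "increments": [
    {"xyz":[-15,26.3,0],"roll":0,"grip":0},
    {"xyz":[-15,26.3,0],"roll":0,"grip":0},
    {"xyz":[-11,17,0],"roll":0,"grip":0},
    {"xyz":[-5.4,8.9,0],"roll":0,"grip":0},
    {"xyz":[0,0,0],"roll":0,"grip":0}
  ]
}}

```text
time_s: 44.05
position: [0.6136, 0.1767, 0.2121]
tcp_rot: [[-1.0, -0.002, 0.0], [-0.002, 1.0, 0.0], [-0.0, 0.0, -1.0]]
force: [-0.2, -0.9, 0.2]
opening: 0.161
grasp_force: 30.0
```

>>> {"method": "move_arm", "body": {
  "increments": [
    {"xyz":[0,0,0],"roll":0,"grip":0},
    {"xyz":[0,0,0],"roll":0,"grip":0},
    {"xyz":[0,0,0],"roll":0,"grip":0},
    {"xyz":[0,0,0],"roll":0,"grip":0},
    {"xyz":[0,0,0],"roll":0,"grip":0}
  ]
}}

```text
time_s: 44.47
position: [0.613, 0.174, 0.2129]
tcp_rot: [[-1.0, 0.001, -0.0], [0.001, 1.0, -0.0], [0.0, -0.0, -1.0]]
force: [0.0, 0.4, -0.5]
opening: 0.16
grasp_force: 30.0
```

>>> {"method": "move_arm", "body": {
  "increments": [
    {"xyz":[0,0,6],"roll":0,"grip":0},
    {"xyz":[0,0,10],"roll":0,"grip":0},
    {"xyz":[0,0,8],"roll":0,"grip":0},
    {"xyz":[0,0,5],"roll":0,"grip":0},
    {"xyz":[0,0,0],"roll":0,"grip":0}
  ]
}}

```text
time_s: 44.88
position: [0.6118, 0.1748, 0.1813]
tcp_rot: [[-1.0, 0.0, -0.004], [0.0, 1.0, -0.0], [0.004, -0.0, -1.0]]
force: [-0.1, 0.5, 0.1]
opening: 0.16
grasp_force: 30.0
```

>>> {"method": "move_arm", "body": {
  "increments": [
    {"xyz":[0,0,0],"roll":0,"grip":0},
    {"xyz":[0,0,3],"roll":0,"grip":0},
    {"xyz":[0,0,3],"roll":0,"grip":0},
    {"xyz":[0,0,2],"roll":0,"grip":0},
    {"xyz":[0,0,1],"roll":0,"grip":0}
  ]
}}

```text
time_s: 45.3
position: [0.6131, 0.1749, 0.1744]
tcp_rot: [[-1.0, 0.0, -0.0], [0.0, 1.0, -0.0], [0.0, -0.0, -1.0]]
force: [-0.6, -0.0, -0.6]
opening: 0.159
grasp_force: 30.0
```

>>> {"method": "move_arm", "body": {
  "increments": [
    {"xyz":[0,0,1],"roll":0,"grip":0},
    {"xyz":[0,0,1],"roll":0,"grip":0},
    {"xyz":[0,0,0],"roll":0,"grip":0},
    {"xyz":[0,0,0],"roll":0,"grip":0}
  ]
}}

```text
time_s: 45.63
position: [0.6132, 0.1749, 0.1727]
tcp_rot: [[-1.0, 0.0, 0.0], [0.0, 1.0, -0.0], [-0.0, -0.0, -1.0]]
force: [0.3, -0.4, -1.1]
opening: 0.16
grasp_force: 30.0
```

>>> {"method": "move_arm", "body": {
  "increments": [
    {"xyz":[0,0,0.7],"roll":0,"grip":0},
    {"xyz":[0,0,0],"roll":0,"grip":0},
    {"xyz":[0,0,0],"roll":0,"grip":0}
  ]
}}

```text
time_s: 45.88
position: [0.6133, 0.1749, 0.172]
tcp_rot: [[-1.0, 0.0, 0.0], [0.0, 1.0, 0.0], [-0.0, 0.0, -1.0]]
force: [-0.2, 0.8, -0.1]
opening: 0.161
grasp_force: 30.0
```

>>> {"method": "move_arm", "body": {
  "increments": [
    {"xyz":[0,0,0.6],"roll":0,"grip":0},
    {"xyz":[0,0,0],"roll":0,"grip":0},
    {"xyz":[0,0,0],"roll":0,"grip":0}
  ]
}}

```text
time_s: 46.13
position: [0.6132, 0.1749, 0.1713]
tcp_rot: [[-1.0, 0.0, -0.0], [0.0, 1.0, -0.0], [0.0, -0.0, -1.0]]
force: [-0.7, 0.0, -1.0]
opening: 0.158
grasp_force: 30.0
```

>>> {"method": "move_arm", "body": {
  "increments": [
    {"xyz":[0,0,0.6],"roll":0,"grip":0},
    {"xyz":[0,0,0],"roll":0,"grip":0},
    {"xyz":[0,0,0],"roll":0,"grip":0}
  ]
}}

```text
time_s: 46.38
position: [0.6133, 0.1749, 0.1708]
tcp_rot: [[-1.0, 0.0, 0.0], [0.0, 1.0, -0.0], [-0.0, -0.0, -1.0]]
force: [0.2, 0.1, -0.2]
opening: 0.156
grasp_force: 30.0
```

>>> {"method": "move_arm", "body": {
  "increments": [
    {"xyz":[0,0,0.4],"roll":0,"grip":0},
    {"xyz":[0,0,0],"roll":0,"grip":0},
    {"xyz":[0,0,0],"roll":0,"grip":0}
  ]
}}

```text
time_s: 46.63
position: [0.6134, 0.1749, 0.1707]
tcp_rot: [[-1.0, 0.0, 0.0], [0.0, 1.0, -0.0], [-0.0, -0.0, -1.0]]
force: [-0.8, -1.2, 2.3]
opening: 0.157
grasp_force: 30.0
```

The lid is seated. I'll release it, lift, back off and verify.

>>> {"method": "move_arm", "body": {
  "increments": [
    {"xyz":[0,0,0],"roll":0,"grip":22},
    {"xyz":[0,0,0],"roll":0,"grip":30},
    {"xyz":[0,0,0],"roll":0,"grip":40},
    {"xyz":[0,0,0],"roll":0,"grip":50},
    {"xyz":[0,0,0],"roll":0,"grip":50}
  ]
}}

```text
time_s: 47.05
position: [0.6131, 0.175, 0.1701]
tcp_rot: [[-1.0, 0.0, -0.0], [0.0, 1.0, -0.0], [0.0, -0.0, -1.0]]
force: [0.4, -0.0, -0.8]
opening: 0.436
grasp_force: 0.0
```

>>> {"method": "move_arm", "body": {
  "increments": [
    {"xyz":[0,0,-8],"roll":0,"grip":50},
    {"xyz":[0,0,-20],"roll":0,"grip":50},
    {"xyz":[0,0,-35],"roll":0,"grip":50},
    {"xyz":[0,0,-35],"roll":0,"grip":50},
    {"xyz":[0,0,-20],"roll":0,"grip":50}
  ]
}}

```text
time_s: 47.47
position: [0.6148, 0.1752, 0.2931]
tcp_rot: [[-1.0, 0.0, 0.006], [0.0, 1.0, 0.001], [-0.006, 0.001, -1.0]]
force: [0.1, 0.5, 1.5]
opening: 0.499
grasp_force: 0.0
```

>>> {"method": "move_arm", "body": {
  "increments": [
    {"xyz":[20,0,0],"roll":0,"grip":50},
    {"xyz":[30,0,0],"roll":0,"grip":50},
    {"xyz":[30,0,0],"roll":0,"grip":50},
    {"xyz":[20,0,0],"roll":0,"grip":50},
    {"xyz":[0,0,0],"roll":0,"grip":50}
  ]
}}

```text
time_s: 47.88
position: [0.5084, 0.1752, 0.2889]
tcp_rot: [[-1.0, -0.001, -0.004], [-0.001, 1.0, -0.0], [0.004, -0.0, -1.0]]
force: [0.7, -0.2, 0.1]
opening: 0.498
grasp_force: 0.0
```

>>> {"method": "move_arm", "body": {
  "increments": [
    {"xyz":[0,0,0],"roll":0,"grip":50},
    {"xyz":[0,0,0],"roll":0,"grip":50},
    {"xyz":[0,0,0],"roll":0,"grip":50},
    {"xyz":[0,0,0],"roll":0,"grip":50}
  ]
}}

```text
time_s: 48.22
position: [0.5145, 0.1749, 0.2884]
tcp_rot: [[-1.0, 0.001, 0.001], [0.001, 1.0, 0.0], [-0.001, 0.0, -1.0]]
force: [0.3, 1.2, -0.3]
opening: 0.498
grasp_force: 0.0
```

```bash
cat >> h.py <<'E'
TG['SLon']=(.613,.175,.155,.19,.026,.04);TG['SLkon']=(.613,.175,.178,.19,.0075,.025)
E
python3 - <<'E'
from h import *
P=wr(['SLon','SLkon']);tilt(P,.613,.1745,.012,.024,.15,.172)
im,d=bot.capture('scene');Q=cloud('scene',d,T_cw('scene'))
for n in ['LLon','LLkon','SLon','SLkon']: print(n,fit(Q,*TG[n]))
save('fin',cv2.resize(im[160:330,130:400],(800,504),interpolation=cv2.INTER_CUBIC))
E
```

```text
t 48.2167 pos [0.5145 0.1749 0.2884] x [-1.     0.001 -0.001] z [ 0.001  0.    -1.   ] F [ 0.3  1.2 -0.3] op 0.498 gf 0.0
SLon (array([0.6183, 0.1749, 0.0221]), 1072, 0.1667, 0.1853)
SLkon (array([0.6127, 0.1748, 0.0069]), 183, 0.1848, 0.1863)
tilt [-0.0738  0.0104  0.1648] 556
LLon (array([ 0.6577, -0.1844,  0.0325]), 462, 0.2054, 0.225)
LLkon (array([ 0.6575, -0.1846,  0.0073]), 37, 0.2257, 0.2276)
SLon (array([0.6155, 0.1738, 0.0253]), 358, 0.164, 0.1835)
SLkon (array([0.6153, 0.1731, 0.006 ]), 39, 0.1834, 0.1858)
```

View pics/fin.png

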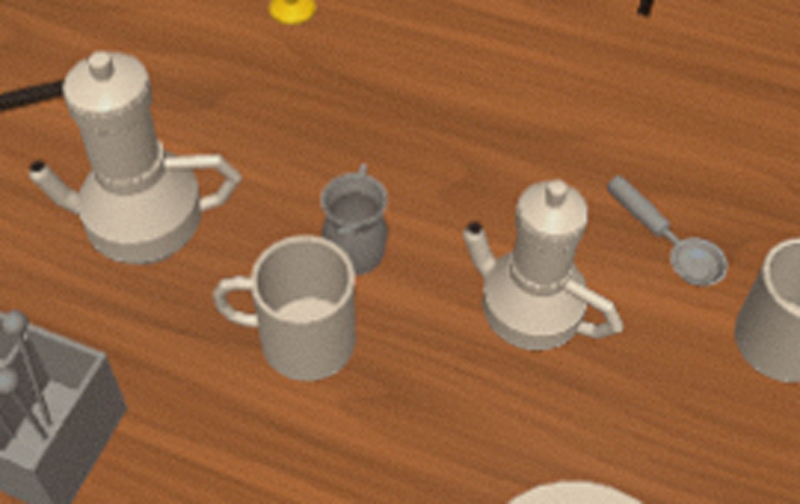

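Both stacks are upright and fully home: the small knob at (556,190) has its top at 0.185 m, and the large one at (100,65) is at 0.228 m. The mug (305,305) and milk jug (355,220) are still standing.

```bash
python3 -c "
from rig import bot
print(bot.hand_in())"
```

```text
the job is handed in; nothing more can be done
None
```

Both coffee makers are assembled, with every part at its seated height and the mug and milk jug still standing; the job was handed in after about 48 s of the 138 s allowed.

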